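# Close a loaded tube transport block on its dowels and hold it shut

### The job

Load the two tubes from the white stand into the two empty cells of the metal transport block, one per cell beside the tube already there, keeping them upright and letting go of them. Then fit the cover over the tubes onto the block's two dowels until it is flush, and finish while still holding it by its black grip and pressing it down with about 20 N; do not let go. Leave the other things on the bench where they are.

Things in the scene. Friction and masses are not known exactly. Their poses are not given: they have to be found in the camera images.
- block_base: Lower half of the transport block, fixed: aluminium, 150 x 48 x 80 mm high on a dark foot 190 x 66 x 6 mm. Origin at the centre of its underside, z up, x along its length. In its top three square cells, 18 x 18 mm, 72 mm deep (floor 8 mm above the bench), at x = -32, 0, +32 mm; the middle one already holds a tube. An upright dowel at each end (see dowel_near, dowel_far).
- cell_near (a point): centre of the mouth of the empty cell at x = -32 mm of the block, on its top face (80 mm above the bench)
- cell_far (a point): centre of the mouth of the empty cell at x = +32 mm of the block, on its top face (80 mm above the bench)
- cell_middle (a point): centre of the mouth of the middle cell, which is already filled, on the top face
- dowel_near (a point): tip of the steel dowel at x = -62 mm of the block: 10 mm diameter, 44 mm above the top face (124 mm above the bench), its top 8 mm tapering to 4 mm diameter
- dowel_far (a point): tip of the like dowel at x = +62 mm of the block, 124 mm above the bench
- block_cover: Loose aluminium upper half, 0.3 to 0.56 kg, lying right way up, 150 x 48 mm, 36 mm high at the ends, 42 mm over the middle 108 mm. Origin: centre of its flat underside, z up, x along its length. Hollow below (96 x 32 mm opening, 36 mm deep) for the caps; 12 mm dowel holes right through at x = -62, +62 mm. Fits either way round; seated, its underside is 80 mm above the bench.
- cover_grip (a point): point on the centre line of the black grip rib on the cover (60 mm long in x, 20 mm wide in y, from 42 to 72 mm above the cover's underside); this point is 64 mm above the underside, 8 mm below the rib's top
- tube_stand: White plastic tube stand, fixed to the bench, 120 x 44 x 58 mm high on a foot 136 x 60 mm. Origin at the centre of its underside, x along its length; three square cells 18 x 18 mm at x = -36, 0 and +36 mm, floor 8 mm above the bench; the middle cell is empty.
- tube_a: Capped sample tube, 104 mm long, about 20 g: barrel 13 mm diameter with a round bottom, red cap 16 mm diameter over the top 18 mm. Origin at the centre of its bottom end, z along it towards the cap. Starts upright in the stand's cell at x = -36 mm, its bottom on the cell floor; a tube in a cell can lean up to about 4 degrees.
- tube_b: Capped sample tube like tube_a, in the stand's cell at x = +36 mm.
- tube_c: Capped sample tube like tube_a, already in the block's middle cell; it stays there. Its cap, like those of the loaded tubes, ends 32 mm above the block's top face, so the dowels are 12 mm taller.
- timer: bystander: white bench timer, 62 x 66 x 19 mm, origin at the centre of its underside
- marker: bystander: marker pen with a white barrel and black cap, lying, 17 x 135 x 16 mm, origin at the centre of its underside
- caps_box: bystander: smoked box of spare caps, 72 x 102 x 49 mm, origin at the centre of its underside
- swabs: bystander: white carton, 76 x 130 x 60 mm, origin at the centre of its underside
- tweezers: bystander: steel tweezers lying flat, 14 x 132 x 10 mm, origin at the centre of the underside
- tape: bystander: roll of beige tape lying flat, 98 x 96 x 25 mm, origin at the centre of its underside
There are look-alikes about, which are no part of the job. Leave any yellow look-alike of the block_cover alone.

How it is judged:
By the outcome, as a careful person would: the job done as asked, in the order asked, and still so for the second after the job is handed in, while the arm keeps its last pose, push and grip.
It also fails if it takes over 61 s, if anything falls off the work surface, if the arm or the gripper's body presses on something with over 40 N, if the wrist force passes 120 N, or if a joint passes its speed limit or range.

### The arm

A 6-joint arm with a two-finger parallel gripper is mounted at the origin on a cart in front of the work surface, level with it; the furniture and walls round the work are solid. World frame = base frame: x ahead of the robot, y to its left, z up, the work surface at z = 0. Lengths are in m, angles in rad, forces in N, time in s.
With the tool pointing down it reaches from about 0.225 to 0.875 m from the base axis. Payload 3.4 kg.
Tool frame: the origin (TCP) lies at the very end of the fingers, on their centre line; the grasp point (between the pads) lies behind it (manip.grasp_offset is the z of the grasp point in the tool frame, in m); z points along the fingers, y is the line along which they close (so a half turn about z gives the same grasp; the last joint's range is limited). The gripper opens to 85 mm and grips with 20 to 120 N. Pads are 22 mm wide; open, the fingers measure 114 mm over their backs; the gripper's body (76 mm by 85 mm) begins 54 mm behind the grasp point. The pads swing forward as they close: fully open they stand 13 mm farther back than shut.
Start: joints at [-1.321, 0.276, 1.505, -0, 1.361, -0.121], TCP at [0.208, -0.536, 0.231] pointing down, gripper open.
Joint ranges: [-2.89, 2.89], [-0.75, 2.08], [0.22, 2.7], [-1.18, 4.32], [0.11, 2.71], [-2.7, 2.7]. Speed limits (rad/s): [2.57, 2.57, 3.14, 3.14, 3.14, 3.14].

### API

Orientations are given as a unit quaternion [w, x, y, z].
In Python, from rig import manip gives the robot as it stands.
- The arm moves only by the shell command python3 -m pendant 'ROWS' [FORCE]. ROWS is JSON, a list of rows, each an object of numbers: "dx", "dy", "dz": the shift along the tool's x, y, z in m; "rx", "ry", "rz": the turn, a rotation vector about the tool's x, y, z in degrees; "hand": the finger opening in m, from 0 to 0.0854. In form: [{"dx": .., "dy": .., "dz": .., "rx": .., "ry": .., "rz": .., "hand": ..}, ...]. A call has 1 to 12 rows; each row shifts and turns the commanded pose from where the row before left it, along the tool's axes as they then stand; what a row does not reach is not made up. A row lasts 1/12 s, in which the tool goes at most 41.7 mm and 7.16 degrees, less where a joint would pass 70% of its speed; a pose out of reach is approached as far as the arm can. A call is refused whole if a number of a shift passes 0.0417 or a number of a turn 7.16, either way. A call with a gripper value outside its range is refused whole. The fingers move at their own pace and stop on an object; FORCE is the grip in N (left out, the last holds). Time passes only in rows, so rows that do not move let the fingers close. It gives the time, the measured TCP pose, the force, the opening and the grip force at its end, in the units of the state.
- manip.get_state(): the state, without advancing time (a new reading comes with each control period).
- manip.get_image(name): name is "scene" or "top"; returns a dict with "frame" (480x640x3 uint8, red, green, blue), "fx", "fy", "cx", "cy" (pixels), "distortion" ([k1, k2, p1, p2, k3] as OpenCV has them; the pictures are not rectified), "position" and "attitude" of the camera in the world. Camera axes: x right, y up, looking along -z (the intrinsics and any distortion apply to the point x, -y, -z); pixel columns grow to the right and rows downward; lengths in m; the calibration is good to about 2 mm. A picture is of the moment at which its call begins. There is no depth.
- manip.sign_off(): hands the job in; it is judged then, once.
The state is a dict: "clock": time; "qpos": joint angles; "qd": joint speeds; "effort": joint torques, N m; "position": TCP position; "ee_rot": TCP orientation; "contact_force": force on the tool from outside, world axes, zero at the start; "moment": the same for the moment, N m; "width": finger opening in m; "gripper_force": force on a finger pad.
Only numpy, scipy, OpenCV 4.12 (cv2) and the standard library are available. Lean on these libraries where they do the work, as an engineer would, in place of code of your own. Each camera call takes 0.05 s, during which the arm holds its last target. There are 200 camera calls.

## Working session

There is one attempt and no reset: what is moved stays moved. The work goes in short steps, Python scripts to look and compute and a shell command to move; the robot and the scene stay as the last step left them, time stands still between calls to the robot, and variables do not carry over. Pictures are saved under pics/ and viewed, at most 10 in all, crops included, and the job is handed in when it is done.

```bash
ls; mkdir -p pics; python3 - <<'E'
from rig import manip
import cv2
for n in("scene","top"):
    i=manip.get_image(n); cv2.imwrite(f"pics/{n}0.png",i["frame"][:,:,::-1])
    print({k:v for k,v in i.items() if k!="frame"})
print(manip.get_state(), manip.grasp_offset)
E
```

```text
pics
{'fx': 496.8279165666487, 'fy': 496.8279165666487, 'cx': 323.68091832586447, 'cy': 246.1136254925625, 'distortion': array([-0.02908782,  0.        ,  0.        ,  0.        ,  0.        ]), 'position': array([-0.62367649, -0.58177356,  0.71731559]), 'attitude': array([ 0.73122021,  0.4863798 , -0.25612695, -0.40391915])}
{'fx': 526.5388971181649, 'fy': 526.5388971181649, 'cx': 322.91473908281716, 'cy': 240.31408454489736, 'distortion': array([-0.08772117,  0.        ,  0.        ,  0.        ,  0.        ]), 'position': array([0.30694165, 0.1943973 , 1.59758776]), 'attitude': array([ 0.70970137,  0.06492379, -0.05968293, -0.69896124])}
{'clock': 0.1, 'qpos': array([-1.32098829e+00,  2.76532121e-01,  1.50599581e+00, -1.59173914e-05,
        1.36072060e+00, -1.21003862e-01]), 'qd': array([-0.00067414, -0.00229138, -0.00339416,  0.00193615, -0.00123118,
        0.00027691]), 'effort': array([ 1.72876600e-03, -4.17700768e+01, -2.46406049e+01,  6.06640711e-06,
        5.80024862e-03, -2.31565231e-06]), 'position': array([ 0.20823386, -0.53546247,  0.23053029]), 'ee_rot': array([-8.25721977e-04,  9.82860853e-01,  1.84347114e-01, -6.10503760e-05]), 'contact_force': array([ 0.55699451, -0.20225092,  1.23920498]), 'moment': array([ 0.01140598, -0.03412703,  0.01318816]), 'gripper_force': 0.0, 'width': 0.08533683168922092} -0.0187
```

View pics/scene0.png

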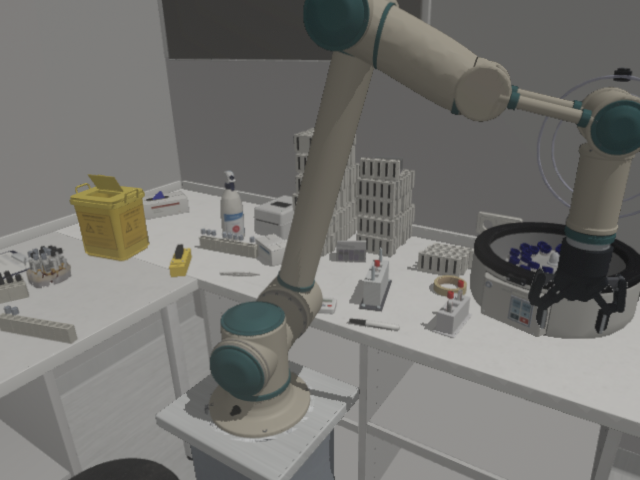

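View pics/top0.png

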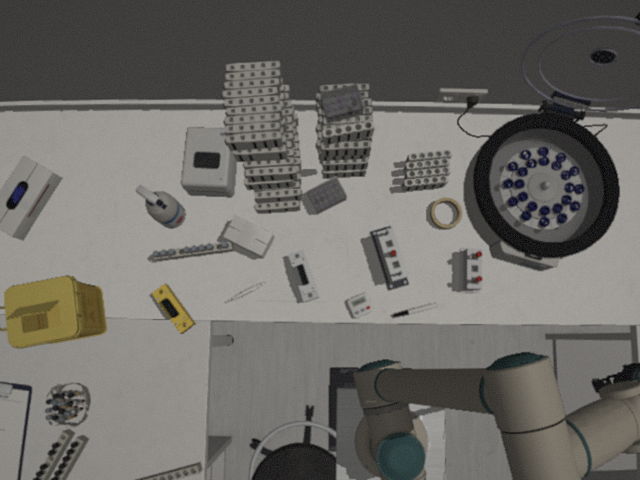

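Scene view: the block is near (375,285), the stand with red caps near (455,310), and the cover is mostly hidden behind the arm. In the top view the block is at (390,258), the stand at (468,268) with red caps at (477,253) and (477,282), the cover at (301,276), and the yellow decoy at (172,307).

```bash
cat > h.py <<'E'
import numpy as np, cv2
from scipy.spatial.transform import Rotation as R
from rig import manip
def rays(im,px):
    K=np.array([[im["fx"],0,im["cx"]],[0,im["fy"],im["cy"]],[0,0,1]])
    p=cv2.undistortPoints(np.array(px,float).reshape(-1,1,2),K,im["distortion"])[:,0]
    d=np.c_[p[:,0],-p[:,1],-np.ones(len(p))]
    q=im["attitude"]; d=R.from_quat([q[1],q[2],q[3],q[0]]).apply(d)
    return im["position"],d/np.linalg.norm(d,axis=1)[:,None]
def plane(im,px,z):
    o,d=rays(im,px); return o+d*((z-o[2])/d[:,2])[:,None]
def tri(i1,p1,i2,p2):
    o1,d1=rays(i1,[p1]);o2,d2=rays(i2,[p2]);d1=d1[0];d2=d2[0]
    t=np.linalg.lstsq(np.c_[d1,-d2],o2-o1,rcond=None)[0]
    a=o1+t[0]*d1;b=o2+t[1]*d2
    return (a+b)/2,np.linalg.norm(a-b)
def proj(im,P):
    q=im["attitude"];r=R.from_quat([q[1],q[2],q[3],q[0]])
    c=r.inv().apply(np.atleast_2d(P)-im["position"])*[1,-1,-1]
    K=np.array([[im["fx"],0,im["cx"]],[0,im["fy"],im["cy"]],[0,0,1]])
    return cv2.projectPoints(c,np.zeros(3),np.zeros(3),K,im["distortion"])[0][:,0]
def blobs(f,m,roi,amin=8):
    x0,y0,x1,y1=roi; s=np.zeros_like(m);s[y0:y1,x0:x1]=m[y0:y1,x0:x1]
    n,l,st,c=cv2.connectedComponentsWithStats(s.astype(np.uint8))
    return [(c[i].round(2),st[i].tolist()) for i in range(1,n) if st[i][4]>=amin]
def red(f):
    f=f.astype(int);return (f[...,0]>f[...,1]*1.6)&(f[...,0]>f[...,2]*1.6)&(f[...,0]>70)
def state():
    s=manip.get_state();q=s["ee_rot"];Rm=R.from_quat([q[1],q[2],q[3],q[0]]).as_matrix()
    return s,Rm
E
python3 - <<'E'
from h import *
T=manip.get_image("top");S=manip.get_image("scene")
for im,r in((T,(340,210,520,320)),(S,(320,240,500,340))):
    print(blobs(im["frame"],red(im["frame"]),r,4))
a=T["frame"][215:325,270:500,::-1];cv2.imwrite("pics/tc.png",cv2.resize(a,None,fx=3.4,fy=3.4,interpolation=2))
a=S["frame"][240:345,300:490,::-1];cv2.imwrite("pics/sc.png",cv2.resize(a,None,fx=4.2,fy=4.2,interpolation=2))
E
```

```text
[(array([392.88, 252.59]), [391, 251, 5, 4, 17]), (array([478.56, 253.75]), [477, 252, 4, 5, 16]), (array([478.88, 278.59]), [477, 277, 5, 4, 17]), (array([367.8, 307.4]), [367, 307, 3, 2, 5])]
[(array([376.61, 262.48]), [375, 260, 5, 6, 23]), (array([460.24, 283.06]), [458, 280, 6, 7, 34]), (array([450., 294.]), [448, 291, 5, 7, 33])]
```

View pics/tc.png

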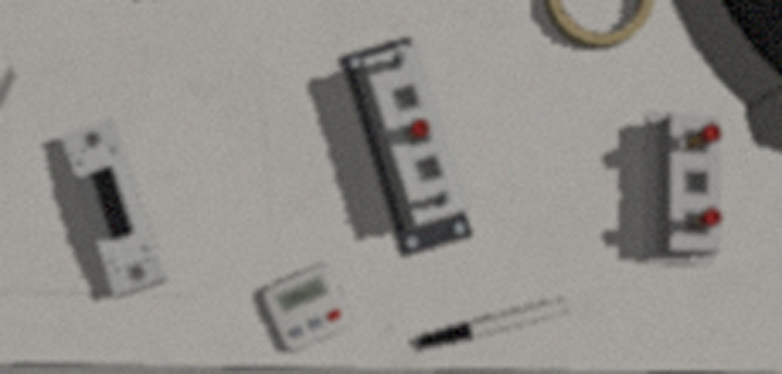

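View pics/sc.png

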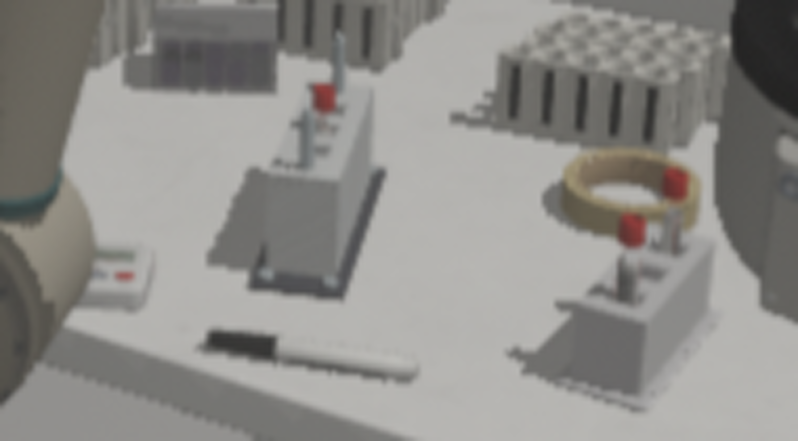

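Crops: in the top crop the empty block cells are dark squares at (404,97) and (429,168), i.e. full-image (388.8,243.5) and (396.2,264.4). The cover's black grip is at (112,203), giving (303,274.7), and its holes are at (92,140) and (137,272). The scene crop shows the dowel tips at (338,33) and (308,110), giving (380.5,247.9) and (373.3,266.2), and two red caps on the stand.

```bash
python3 - <<'E'
from h import *
T=manip.get_image("top");S=manip.get_image("scene")
np.set_printoptions(precision=4,suppress=True)
f=T["frame"]
def wc(im,roi,w):
    x0,y0,x1,y1=roi;sub=w(im["frame"][y0:y1,x0:x1].astype(float)); yy,xx=np.mgrid[y0:y1,x0:x1]
    return np.array([(sub*xx).sum(),(sub*yy).sum()])/sub.sum()
rw=lambda a:np.clip(a[...,0]-1.3*np.maximum(a[...,1],a[...,2])-10,0,None)
cT=[wc(T,r,rw) for r in((387,247,399,259),(473,248,485,260),(473,273,485,285))]
cS=[wc(S,r,rw) for r in((371,256,383,270),(455,277,467,291),(444,288,456,302))]
for n,a,b in zip("c far near".split(),cT,cS): print(n,a,b,*tri(T,a,S,b))
print("dowel tips scene@z.124",plane(S,[(380.5,247.9),(373.3,266.2)],.124))
# dark cells
for r in((383,238,395,249),(391,259,402,270)):
    p=wc(T,r,lambda a:np.clip(100-a.mean(2),0,None));print("cell",p,plane(T,[p],.08))
# stand empty cell
p=wc(T,(468,262,482,275),lambda a:np.clip(100-a.mean(2),0,None));print("standmid",p,plane(T,[p],.058))
g=f.mean(2)
m=(g<62).astype(np.uint8)
n,l,st,c=cv2.connectedComponentsWithStats(m[220:310,270:430])
for i in range(1,n):
    if st[i][4]>15: 
        pts=np.argwhere(l==i)[:,::-1]+[270,220]; r=cv2.minAreaRect(pts.astype(np.float32));b=cv2.boxPoints(r)
        print("dark",c[i]+[270,220],st[i],b.round(1).tolist())
        print(plane(T,b,.07 if st[i][0]<60 else .006))
print(g[268:284,294:314].astype(int))
E
```

```text
c [392.8828 252.4656] [376.9459 262.3922] [0.5419 0.0042 0.1042] 0.004538929772789276
far [478.5495 253.7513] [460.5635 282.9621] [ 0.5412 -0.2437  0.1039] 0.0034479010436801487
near [478.6144 278.5792] [450.3648 293.8687] [ 0.4693 -0.2414  0.1045] 0.0037266695562385376
dowel tips scene@z.124 [[ 0.6017  0.0212  0.124 ]
 [ 0.4791 -0.0188  0.124 ]]
cell [389.0975 243.1101] [[0.572 0.014 0.08 ]]
cell [395.8088 263.8305] [[ 0.5111 -0.0052  0.08  ]]
standmid [474.556  268.0387] [[ 0.5046 -0.2421  0.058 ]]
dark [380.5144 259.0192] [101  12  19  57 208] [[370.29998779296875, 232.1999969482422], [375.0, 230.8000030517578], [391.5, 287.29998779296875], [386.8999938964844, 288.6000061035156]]
[[ 0.6181  0.063   0.006 ]
 [ 0.6226  0.0486  0.006 ]
 [ 0.4494 -0.0015  0.006 ]
 [ 0.4451  0.0127  0.006 ]]
dark [392.4118 253.2353] [120  31   5   5  17] [[390.0, 251.0], [394.0, 251.0], [394.0, 255.0], [390.0, 255.0]]
[[ 0.5604  0.0026  0.006 ]
 [ 0.5606 -0.0097  0.006 ]
 [ 0.5482 -0.0096  0.006 ]
 [ 0.548   0.0027  0.006 ]]
dark [302.2193 274.5351] [ 27  45  11  20 114] [[296.3999938964844, 266.200012
[... 1162 characters left out ...]
 146 148
  150 157]
 [ 82  85  81  89  85  73  44  28  19  32  20  33  72 126 149 154 150 150
  151 160]
 [ 88  87  83  86  85  77  57  25  27  31  29  24  62 115 145 156 155 155
  153 156]
 [ 85  88  83  83  88  80  63  41  24  29  27  27  43  85 131 149 151 152
  148 150]
 [ 92  84  86  87  87  83  74  50  24  20  34  24  33  78 125 148 153 152
  149 151]
 [ 89  86  86  86  83  84  77  56  28  26  33  25  30  57 112 141 149 152
  156 150]
 [ 88  87  88  83  86  89  87  65  34  19  20  31  26  44  84 132 152 153
  149 146]
 [ 91  92  87  84  87  85  84  74  49  25  20  24  19  35  76 123 154 153
  152 150]
 [ 87  85  87  86  91  82  86  75  60  23  25  30  36  58  97 131 149 149
  154 157]]
```

```bash
cat >> h.py <<'E'
np.set_printoptions(precision=4,suppress=True)
def togo(p,yaw):
    s,M=state();d=M.T@(np.array(p)-s["position"])
    y=np.degrees(np.arctan2(M[1,0],M[0,0]))
    tl=np.degrees(np.arcsin([M[0,2],M[1,2]]))
    print("t",round(s["clock"],2),"pos",s["position"],"yaw",y.round(2),"tilt",tl,"| d",d,"rz",(y-yaw).round(2),"F",s["contact_force"].round(1),"w",round(s["width"],4),"g",round(s["gripper_force"],1))
E
python3 - <<'E'
from h import *
T=manip.get_image("top")
print("rim",*[ (z,plane(T,[(474,190),(480,225),(505,248),(550,258)],z)[:,:2].tolist()) for z in(.15,.25)])
h=plane(T,[(297.06,256.2),(310.3,295)],.036);print("holes",h,h.mean(0),np.diff(h,axis=0))
print("grip",plane(T,[(302.2,274.5)],.068))
togo((.469,-.2414,.2),17.6)
E
```

```text
rim (0.15, [[0.7174567749085736, -0.22249443046041106], [0.6154283677757695, -0.23577941259365642], [0.5505574768764122, -0.30466264720943675], [0.5237841714903385, -0.43303814278294855]]) (0.25, [[0.6890982089826343, -0.19369536622839145], [0.5941179691489646, -0.20606261594502412], [0.5337283879627683, -0.2701873663766341], [0.5088045943040143, -0.38969462617798817]])
holes [[0.5358 0.285  0.036 ]
 [0.4203 0.243  0.036 ]] [0.478 0.264 0.036] [[-0.1155 -0.042   0.    ]]
grip [[0.4773 0.2668 0.068 ]]
t 0.35 pos [ 0.2083 -0.5359  0.2311] yaw 21.24 tilt [-0.0056  0.0195] | d [ 0.3497 -0.18    0.0312] rz 3.64 F [-0.7 -0.5 -0.7] w 0.0855 g 0.0
```

```bash
python3 - <<'E'
from h import *
T=manip.get_image("top");S=manip.get_image("scene")
g=T["frame"].mean(2); m=(g<45).astype(np.uint8); m[:,:465]=0; m[:105]=0;m[265:]=0
n,l,st,c=cv2.connectedComponentsWithStats(m); i=1+st[1:,4].argmax()
ct=max(cv2.findContours((l==i).astype(np.uint8),0,1)[0],key=len)[:,0]
low=ct[(ct[:,1]>150)|(ct[:,0]<500)]; e=cv2.fitEllipse(low.astype(np.float32));print("top",st[i],e)
for z in(.1,.15,.2,.25):
    P=plane(T,low,z);A=np.c_[2*P[:,:2],np.ones(len(P))];x=np.linalg.lstsq(A,(P[:,:2]**2).sum(1),rcond=None)[0];r=np.sqrt(x[2]+x[0]**2+x[1]**2)
    print(z,x[:2],r,"gap far",np.hypot(*(x[:2]-[.5412,-.2437]))-r,"near",np.hypot(*(x[:2]-[.469,-.2414]))-r)
    th=np.linspace(0,2*np.pi,361);q=proj(S,np.c_[x[0]+r*np.cos(th),x[1]+r*np.sin(th),0*th+z]);q=q[q[:,0]<700];print("scene outline left,top,bottom",q[q[:,0].argmin()],q[:,1].min(),q[:,1].max())
a=S["frame"][200:340,450:640,::-1];cv2.imwrite("pics/cf.png",cv2.resize(a,None,fx=4,fy=4,interpolation=2))
E
```

```text
top [ 473  105  146  154 7096] ((545.5089111328125, 185.68626403808594), (137.8007354736328, 148.27305603027344), 128.11538696289062)
0.1 [ 0.7561 -0.458 ] 0.22172967572838112 gap far 0.08180767898907973 near 0.1379588304822333
scene outline left,top,bottom [477.8169 263.6391] 240.72646431123377 313.2383437143127
0.15 [ 0.7411 -0.4362] 0.2143267814994866 gap far 0.06325219124267337 near 0.12037483804735902
scene outline left,top,bottom [473.1379 248.1861] 227.09323785640353 293.4671842790147
0.2 [ 0.7261 -0.4145] 0.20692388727059316 gap far 0.044798273567815045 near 0.10303308797498031
scene outline left,top,bottom [468.2878 232.6993] 212.96781553066842 273.1882929418858
0.25 [ 0.7111 -0.3927] 0.19952099304169782 gap far 0.02648079047906851 near 0.08599656969014877
scene outline left,top,bottom [463.2657 216.1698] 198.32549885022377 252.38992129435334
```

View pics/cf.png

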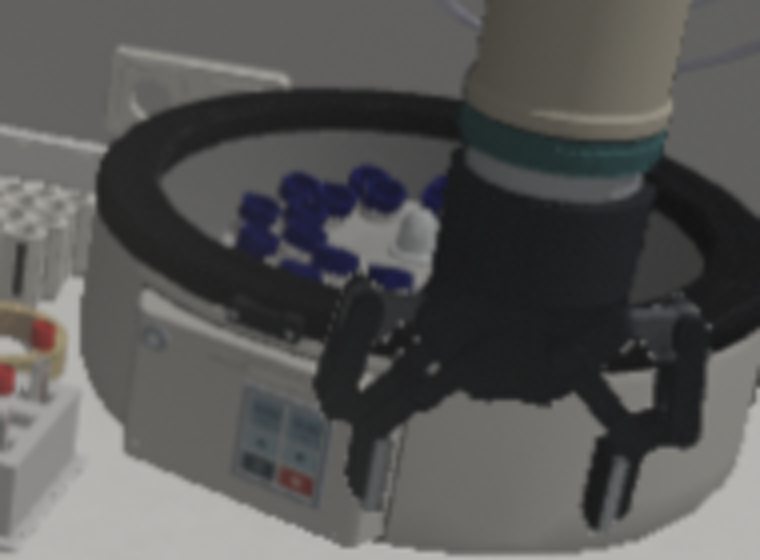

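The black rim in the scene matches z ≈ 0.155, with its left edge at about (474,246), so there are roughly 60 mm to the far tube. That clears with part-open fingers. Next I move above the near tube.

```bash
python3 -m pendant '[{"rz":3.64,"hand":0.05},{"dx":0.02,"dy":-0.012},{"dx":0.035,"dy":-0.021},{"dx":0.035,"dy":-0.021},{"dx":0.035,"dy":-0.021},{"dx":0.035,"dy":-0.021},{"dx":0.035,"dy":-0.021},{"dx":0.035,"dy":-0.021},{"dx":0.035,"dy":-0.021},{"dx":0.035,"dy":-0.021},{"dx":0.02,"dy":-0.012},{"dx":0.017,"dy":-0.009}]' 30
python3 - <<'E'
from h import *
togo((.469,-.2414,.087),17.6)
T=manip.get_image("top");S=manip.get_image("scene")
for im in(T,S):print(blobs(im["frame"],red(im["frame"]),(340,200,520,340),4))
cv2.imwrite("pics/s2.png",cv2.resize(S["frame"][180:340,380:540,::-1],None,fx=3.7,fy=3.7,interpolation=2))
E
```

```text
t 0.45 pos [ 0.2083 -0.5359  0.2313] yaw 21.25 tilt [-0.0025  0.0024] | d [ 0.3497 -0.18    0.1443] rz 3.65 F [ 0.3 -0.2 -0. ] w 0.0854 g 0.0
[(array([392.83, 252.72]), [391, 251, 5, 5, 18]), (array([478.71, 253.76]), [477, 252, 5, 5, 17]), (array([478.88, 278.59]), [477, 277, 5, 4, 17]), (array([367.8, 307.4]), [367, 307, 3, 2, 5])]
[(array([376.68, 262.41]), [375, 260, 5, 6, 22]), (array([460.24, 283.06]), [458, 280, 6, 7, 34]), (array([450.09, 293.97]), [448, 291, 6, 7, 34])]invalid input
```

```bash
python3 -m pendant '[{"dx":0,"dy":0,"dz":0,"rx":0,"ry":0,"rz":3.64,"hand":0.05}]' 30; echo; python3 -m pendant '[{"dx":0.02,"dy":-0.012}]'; python3 -m pendant --help
```

```text
clock: 0.63
position: [0.2084, -0.536, 0.2314]
ee_rot: [0.0, 0.988, 0.153, 0.0]
contact_force: [0.1, -0.7, 0.3]
width: 0.0749
gripper_force: 0.0
invalid input
invalid input: not JSON, or not a number
```

```bash
python3 -m pendant '[{"dx":0.02,"dy":-0.012,"dz":0,"rx":0,"ry":0,"rz":0,"hand":0.05},{"dx":0.035,"dy":-0.021,"dz":0,"rx":0,"ry":0,"rz":0,"hand":0.05},{"dx":0.035,"dy":-0.021,"dz":0,"rx":0,"ry":0,"rz":0,"hand":0.05},{"dx":0.035,"dy":-0.021,"dz":0,"rx":0,"ry":0,"rz":0,"hand":0.05},{"dx":0.035,"dy":-0.021,"dz":0,"rx":0,"ry":0,"rz":0,"hand":0.05},{"dx":0.035,"dy":-0.021,"dz":0,"rx":0,"ry":0,"rz":0,"hand":0.05},{"dx":0.035,"dy":-0.021,"dz":0,"rx":0,"ry":0,"rz":0,"hand":0.05},{"dx":0.035,"dy":-0.021,"dz":0,"rx":0,"ry":0,"rz":0,"hand":0.05},{"dx":0.035,"dy":-0.021,"dz":0,"rx":0,"ry":0,"rz":0,"hand":0.05},{"dx":0.02,"dy":-0.012,"dz":0,"rx":0,"ry":0,"rz":0,"hand":0.05},{"dx":0.017,"dy":-0.010,"dz":0,"rx":0,"ry":0,"rz":0,"hand":0.05},{"dx":0,"dy":0,"dz":0,"rx":0,"ry":0,"rz":0,"hand":0.05}]'
python3 - <<'E'
from h import *
togo((.469,-.2414,.087),17.6)
T=manip.get_image("top");S=manip.get_image("scene")
for im in(T,S):print(blobs(im["frame"],red(im["frame"]),(340,200,520,340),4))
a=S["frame"][180:340,380:540,::-1];b=T["frame"][190:350,420:580,::-1]
cv2.imwrite("pics/s2.png",cv2.resize(np.hstack([a,b]),None,fx=2.5,fy=2.5,interpolation=2))
E
```

```text
clock: 1.63
position: [0.4708, -0.2385, 0.2314]
ee_rot: [-0.001, 0.988, 0.155, 0.001]
contact_force: [-0.2, -0.2, 0.3]
width: 0.0499
gripper_force: 0.0
t 1.63 pos [ 0.4708 -0.2385  0.2314] yaw 17.84 tilt [0.1051 0.0808] | d [-0.0029  0.0023  0.1444] rz 0.24 F [-0.2 -0.2  0.3] w 0.0499 g 0.0
[(array([392.89, 252.72]), [391, 251, 5, 5, 18]), (array([478.71, 253.76]), [477, 252, 5, 5, 17]), (array([368.  , 307.25]), [367, 306, 3, 3, 4])]
[(array([376.68, 262.41]), [375, 260, 5, 6, 22]), (array([460.24, 283.06]), [458, 280, 6, 7, 34]), (array([450.09, 293.97]), [448, 291, 6, 7, 34])]
```

View pics/s2.png

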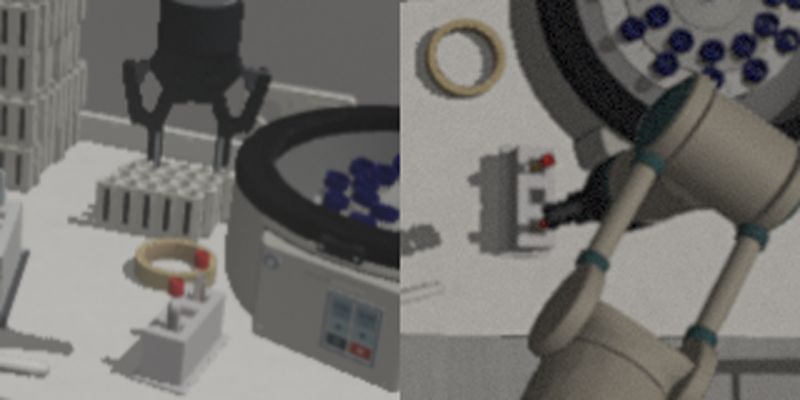

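The gripper is above the near tube: in the left crop the fingertips are at (155,160) and (222,165), with the tube's cap at (177,287) below them. Next I descend and grip.

```bash
python3 -m pendant '[{"dx":-0.003,"dy":0.002,"dz":0.02,"rx":0,"ry":0,"rz":0.24,"hand":0.05},{"dx":0,"dy":0,"dz":0.03,"rx":0,"ry":0,"rz":0,"hand":0.05},{"dx":0,"dy":0,"dz":0.03,"rx":0,"ry":0,"rz":0,"hand":0.05},{"dx":0,"dy":0,"dz":0.03,"rx":0,"ry":0,"rz":0,"hand":0.05},{"dx":0,"dy":0,"dz":0.02,"rx":0,"ry":0,"rz":0,"hand":0.05},{"dx":0,"dy":0,"dz":0.014,"rx":0,"ry":0,"rz":0,"hand":0.05},{"dx":0,"dy":0,"dz":0,"rx":0,"ry":0,"rz":0,"hand":0.05},{"dx":0,"dy":0,"dz":0,"rx":0,"ry":0,"rz":0,"hand":0.03},{"dx":0,"dy":0,"dz":0,"rx":0,"ry":0,"rz":0,"hand":0.012},{"dx":0,"dy":0,"dz":0,"rx":0,"ry":0,"rz":0,"hand":0.012},{"dx":0,"dy":0,"dz":0,"rx":0,"ry":0,"rz":0,"hand":0.012},{"dx":0,"dy":0,"dz":0,"rx":0,"ry":0,"rz":0,"hand":0.012}]' 30
python3 -c "
from h import *
togo((.469,-.2414,.087),17.6)"
```

```text
clock: 2.73
position: [0.4671, -0.2451, 0.0887]
ee_rot: [0.001, 0.989, 0.151, 0.001]
contact_force: [0.3, -0.9, 3.5]
width: 0.0152
gripper_force: 29.4
t 2.73 pos [ 0.4671 -0.2451  0.0887] yaw 17.37 tilt [ 0.1397 -0.1186] | d [ 0.003  -0.003   0.0017] rz -0.23 F [ 0.3 -0.9  3.5] w 0.0152 g 29.4
```

```bash
python3 -m pendant '[{"dx":0,"dy":0,"dz":-0.01,"rx":0,"ry":0,"rz":0,"hand":0.012},{"dx":0,"dy":0,"dz":-0.025,"rx":0,"ry":0,"rz":0,"hand":0.012},{"dx":0,"dy":0,"dz":-0.03,"rx":0,"ry":0,"rz":0,"hand":0.012},{"dx":0,"dy":0,"dz":-0.03,"rx":0,"ry":0,"rz":0,"hand":0.012},{"dx":0,"dy":0,"dz":-0.03,"rx":0,"ry":0,"rz":0,"hand":0.012},{"dx":0,"dy":0,"dz":-0.02,"rx":0,"ry":0,"rz":0,"hand":0.012},{"dx":0,"dy":0,"dz":-0.01,"rx":0,"ry":0,"rz":0,"hand":0.012},{"dx":0,"dy":0,"dz":0,"rx":0,"ry":0,"rz":0,"hand":0.012},{"dx":0,"dy":0,"dz":0,"rx":0,"ry":0,"rz":0,"hand":0.012}]'
python3 - <<'E'
from h import *
togo((.511,-.006,.244),17.6)
E
```

```text
clock: 3.48
position: [0.4659, -0.244, 0.2422]
ee_rot: [-0.0, 0.989, 0.151, -0.0]
contact_force: [-0.0, 0.6, -0.3]
width: 0.0147
gripper_force: 29.3
t 3.48 pos [ 0.4659 -0.244   0.2422] yaw 17.37 tilt [-0.0045  0.0017] | d [ 0.1141 -0.2137 -0.0018] rz -0.23 F [-0.   0.6 -0.3] w 0.0147 g 29.3
```

```bash
python3 -m pendant '[{"dx":0.009,"dy":-0.017,"dz":0,"rx":0,"ry":0,"rz":0,"hand":0.012},{"dx":0.015,"dy":-0.028,"dz":0,"rx":0,"ry":0,"rz":0,"hand":0.012},{"dx":0.015,"dy":-0.028,"dz":0,"rx":0,"ry":0,"rz":0,"hand":0.012},{"dx":0.015,"dy":-0.028,"dz":0,"rx":0,"ry":0,"rz":0,"hand":0.012},{"dx":0.015,"dy":-0.028,"dz":0,"rx":0,"ry":0,"rz":0,"hand":0.012},{"dx":0.015,"dy":-0.028,"dz":0,"rx":0,"ry":0,"rz":0,"hand":0.012},{"dx":0.015,"dy":-0.028,"dz":0,"rx":0,"ry":0,"rz":0,"hand":0.012},{"dx":0.010,"dy":-0.018,"dz":0,"rx":0,"ry":0,"rz":-0.2,"hand":0.012},{"dx":0.005,"dy":-0.009,"dz":0,"rx":0,"ry":0,"rz":0,"hand":0.012},{"dx":0,"dy":0,"dz":0,"rx":0,"ry":0,"rz":0,"hand":0.012},{"dx":0,"dy":0,"dz":0,"rx":0,"ry":0,"rz":0,"hand":0.012}]'
python3 - <<'E'
from h import *
togo((.5105,-.0067,.244),17.6)
T=manip.get_image("top");S=manip.get_image("scene")
for im in(T,S):print(blobs(im["frame"],red(im["frame"]),(340,180,520,340),4))
s,M=state();p=s["position"]
print("proj cap",proj(S,p+[0,0,.0142]),proj(S,p+[0,0,-.08]))
a=S["frame"][180:330,320:440,::-1];b=T["frame"][200:350,330:450,::-1]
cv2.imwrite("pics/s3.png",cv2.resize(np.hstack([a,b]),None,fx=3.3,fy=3.3,interpolation=2))
E
```

```text
clock: 4.4
position: [0.511, -0.0083, 0.2411]
ee_rot: [0.0, 0.988, 0.153, -0.001]
contact_force: [-0.1, 0.2, -0.6]
width: 0.015
gripper_force: 29.3
t 4.4 pos [ 0.511  -0.0083  0.2411] yaw 17.62 tilt [-0.1499 -0.0504] | d [-0.     -0.0017 -0.0029] rz 0.02 F [-0.1  0.2 -0.6] w 0.015 g 29.3
[(array([392.8, 251. ]), [392, 250, 3, 3, 5]), (array([478.71, 253.76]), [477, 252, 5, 5, 17]), (array([367.8, 307.4]), [367, 307, 3, 2, 5])]
[(array([376.5, 216.5]), [375, 214, 4, 6, 24]), (array([376.68, 262.41]), [375, 260, 5, 6, 22]), (array([460.24, 283.06]), [458, 280, 6, 7, 34])]
proj cap [[376.6908 216.9692]] [[375.8865 248.8887]]
```

View pics/s3.png

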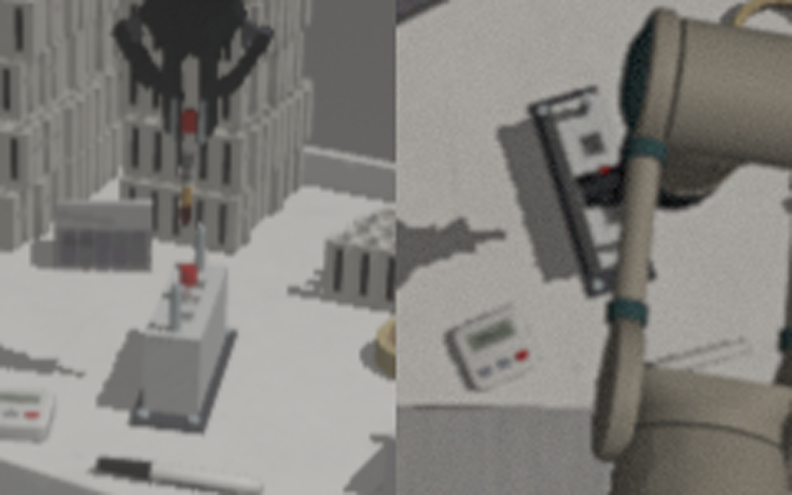

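Left crop (scene): the held tube hangs upright above the block, cap at (190,120), i.e. full-image (376.5,216.5), which matches the robot's projection within 0.5 px. Next I refine the block's position from the scene view.

```bash
python3 - <<'E'
from h import *
S=manip.get_image("scene");g=np.mean([manip.get_image("scene")["frame"].astype(float).mean(2) for _ in range(3)],0)
for r in(269,273,296,300): print(r,g[r,360:392].astype(int))
for r in(250,253,256): print(r,g[r,374:388].astype(int))
print("col373",g[258:290,373].astype(int)); print("col380",g[240:264,380].astype(int))
th=np.radians(17.6);u=np.array([np.cos(th),np.sin(th),0]);v=np.array([-u[1],u[0],0]);c=np.array([.541,.003,0])
print("dowels tip/mid",proj(S,[c-.062*u+[0,0,.124],c-.062*u+[0,0,.105],c+.062*u+[0,0,.124],c+.062*u+[0,0,.105]]))
print("front edges L,R at z=.05; and top corners",proj(S,[c-.075*u+.024*v+[0,0,.05],c-.075*u-.024*v+[0,0,.05],c-.075*u+.024*v+[0,0,.08],c-.075*u-.024*v+[0,0,.08],c+.075*u-.024*v+[0,0,.05]]))
E
```

```text
269 [180 179 179 179 179 179 178 178 171 133 113 102 103 116 127 119 121 125
 145 150 155 163 166 167 166 156 142 139 149 172 177 178]
273 [180 180 180 180 180 179 178 171 168 166 163 129 109 120 137 156 160 161
 162 163 166 167 167 165 149 139 137 140 157 175 179 179]
296 [111 111 111 114 116 117 117 118 118 118 118 117 117 117 118 118 118 118
 116 119 131 137 134 105  87  85 110 169 179 180 180 180]
300 [111 101  80  98 114 117 118 118 118 119 118 118 117 117 117 117 118 118
 118 120 132 129  99  85  91 133 173 180 180 180 180 180]
250 [ 87 103 107 107 107 104 110 126 114 109 108 106  78  64]
253 [115 114 112 114 107  98 107 120 112 108 107 106  84  76]
256 [177 177 178 177 171 125 112 128 154 148 144 143 144 141]
col373 [174 157 130 143 160 162 160 151 137 128 120 116 116 117 119 120 120 120
 121 122 122 125 143 156 141 121 119 119 118 118 118 118]
col380 [ 87  66  62  61  61  62  69 102 123 112 110 106 106 107 108 110 112 112
 113 112 112 116 134 153]
dowels tip/mid [[372.7663 265.5782]
 [372.6224 271.7668]
 [380.0863 248.046 ]
 [379.9172 253.8672]]
front edges L,R at z=.05; and top corners [[362.9329 290.5151]
 [379.9152 292.407 ]
 [363.0758 280.9915]
 [380.2084 282.8191]
 [387.944  269.3428]]
```

```bash
python3 -m pendant '[{"dx":-0.0025,"dy":-0.0015,"dz":0.015,"rx":0,"ry":0,"rz":0,"hand":0.012},{"dx":0,"dy":0,"dz":0.025,"rx":0,"ry":0,"rz":0,"hand":0.012},{"dx":0,"dy":0,"dz":0.02,"rx":0,"ry":0,"rz":0,"hand":0.012},{"dx":0,"dy":0,"dz":0.01,"rx":0,"ry":0,"rz":0,"hand":0.012},{"dx":0,"dy":0,"dz":0.01,"rx":0,"ry":0,"rz":0,"hand":0.012},{"dx":0,"dy":0,"dz":0.01,"rx":0,"ry":0,"rz":0,"hand":0.012},{"dx":0,"dy":0,"dz":0,"rx":0,"ry":0,"rz":0,"hand":0.012}]'
python3 - <<'E'
from h import *
togo((.5081,-.0075,.090),17.6)
T=manip.get_image("top");S=manip.get_image("scene")
for im in(T,S):print(blobs(im["frame"],red(im["frame"]),(340,180,520,340),4))
s,M=state();p=s["position"]
print("proj cap",proj(S,p+[0,0,.0142]),proj(S,p+[0,0,.0142]+.003*M[:,0]))
cv2.imwrite("pics/s4.png",cv2.resize(S["frame"][215:315,330:420,::-1],None,fx=6,fy=6,interpolation=2))
E
```

```text
clock: 5.28
position: [0.5081, -0.0074, 0.1509]
ee_rot: [-0.0, 0.988, 0.153, -0.001]
contact_force: [-0.3, 0.2, 0.6]
width: 0.0148
gripper_force: 29.3
t 5.28 pos [ 0.5081 -0.0074  0.1509] yaw 17.55 tilt [-0.1458  0.0145] | d [0.0001 0.0002 0.0609] rz -0.05 F [-0.3  0.2  0.6] w 0.0148 g 29.3
[(array([391.5, 252. ]), [391, 251, 2, 3, 4]), (array([478.71, 253.76]), [477, 252, 5, 5, 17]), (array([367.8, 307.4]), [367, 307, 3, 2, 5])]
[(array([375.11, 246.47]), [374, 244, 4, 6, 19]), (array([378.17, 262.83]), [378, 261, 2, 5, 6]), (array([460.24, 283.06]), [458, 280, 6, 7, 34])]
proj cap [[375.0151 247.3455]] [[375.2014 246.9258]]
```

View pics/s4.png

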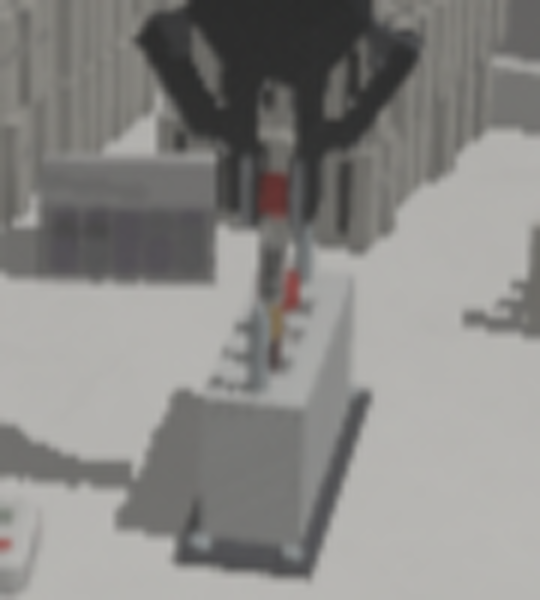

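The tube (cap at (274,195) in the crop) enters the near cell, its bottom at about (275,365), just behind the near dowel. There is no contact force, so I continue down.

```bash
python3 -m pendant '[{"dx":0,"dy":0,"dz":0.015,"rx":0,"ry":0,"rz":0,"hand":0.012},{"dx":0,"dy":0,"dz":0.015,"rx":0,"ry":0,"rz":0,"hand":0.012},{"dx":0,"dy":0,"dz":0.015,"rx":0,"ry":0,"rz":0,"hand":0.012},{"dx":0,"dy":0,"dz":0.01,"rx":0,"ry":0,"rz":0,"hand":0.012},{"dx":0,"dy":0,"dz":0.005,"rx":0,"ry":0,"rz":0,"hand":0.012},{"dx":0,"dy":0,"dz":0,"rx":0,"ry":0,"rz":0,"hand":0.012}]'
python3 -c "
from h import *
togo((.5081,-.0075,.089),17.6)"
```

```text
clock: 5.88
position: [0.5087, -0.0072, 0.0918]
ee_rot: [-0.0, 0.988, 0.153, -0.001]
contact_force: [0.3, -0.4, -0.4]
width: 0.0149
gripper_force: 29.3
t 5.88 pos [ 0.5087 -0.0072  0.0918] yaw 17.57 tilt [-0.0588  0.0021] | d [-0.0006  0.0001  0.0028] rz -0.03 F [ 0.3 -0.4 -0.4] w 0.0149 g 29.3
```

```bash
python3 -m pendant '[{"dx":0,"dy":0,"dz":0.0025,"rx":0,"ry":0,"rz":0,"hand":0.012},{"dx":0,"dy":0,"dz":0,"rx":0,"ry":0,"rz":0,"hand":0.03},{"dx":0,"dy":0,"dz":0,"rx":0,"ry":0,"rz":0,"hand":0.05},{"dx":0,"dy":0,"dz":0,"rx":0,"ry":0,"rz":0,"hand":0.05},{"dx":0,"dy":0,"dz":0,"rx":0,"ry":0,"rz":0,"hand":0.05},{"dx":0,"dy":0,"dz":-0.015,"rx":0,"ry":0,"rz":0,"hand":0.05},{"dx":0,"dy":0,"dz":-0.03,"rx":0,"ry":0,"rz":0,"hand":0.05},{"dx":0,"dy":0,"dz":-0.03,"rx":0,"ry":0,"rz":0,"hand":0.05},{"dx":0,"dy":0,"dz":-0.03,"rx":0,"ry":0,"rz":0,"hand":0.05},{"dx":0,"dy":0,"dz":-0.025,"rx":0,"ry":0,"rz":0,"hand":0.05},{"dx":0,"dy":0,"dz":0,"rx":0,"ry":0,"rz":0,"hand":0.05},{"dx":0,"dy":0,"dz":0,"rx":0,"ry":0,"rz":0,"hand":0.05}]'
python3 - <<'E'
from h import *
togo((.5402,-.2447,.22),17.6)
T=manip.get_image("top");S=manip.get_image("scene")
for im in(T,S):print(blobs(im["frame"],red(im["frame"]),(340,180,520,340),4))
E
```

```text
clock: 6.88
position: [0.5099, -0.0074, 0.2216]
ee_rot: [0.001, 0.988, 0.153, 0.002]
contact_force: [-0.9, -0.2, -0.9]
width: 0.0503
gripper_force: 0.0
t 6.88 pos [ 0.5099 -0.0074  0.2216] yaw 17.56 tilt [ 0.2474 -0.0437] | d [-0.0427  0.2354  0.0019] rz -0.04 F [-0.9 -0.2 -0.9] w 0.0503 g 0.0
[(array([392., 252.]), [391, 251, 3, 3, 7]), (array([478.71, 253.76]), [477, 252, 5, 5, 17]), (array([367.8, 307.4]), [367, 307, 3, 2, 5])]
[(array([376.24, 263.64]), [374, 260, 6, 10, 33]), (array([460.21, 283.15]), [458, 280, 6, 7, 33])]
```

```bash
python3 -m pendant '[{"dx":-0.004,"dy":0.02,"dz":0,"rx":0,"ry":0,"rz":0,"hand":0.05},{"dx":-0.006,"dy":0.035,"dz":0,"rx":0,"ry":0,"rz":0,"hand":0.05},{"dx":-0.006,"dy":0.035,"dz":0,"rx":0,"ry":0,"rz":0,"hand":0.05},{"dx":-0.006,"dy":0.035,"dz":0,"rx":0,"ry":0,"rz":0,"hand":0.05},{"dx":-0.006,"dy":0.035,"dz":0,"rx":0,"ry":0,"rz":0,"hand":0.05},{"dx":-0.006,"dy":0.035,"dz":0,"rx":0,"ry":0,"rz":0,"hand":0.05},{"dx":-0.005,"dy":0.025,"dz":0,"rx":0,"ry":0,"rz":0,"hand":0.05},{"dx":-0.003,"dy":0.015,"dz":0,"rx":0,"ry":0,"rz":0,"hand":0.05},{"dx":0,"dy":0,"dz":0,"rx":0,"ry":0,"rz":0,"hand":0.05},{"dx":0,"dy":0,"dz":0,"rx":0,"ry":0,"rz":0,"hand":0.05}]'
python3 - <<'E'
from h import *
togo((.541,-.2445,.088),17.6)
T=manip.get_image("top")
i=blobs(T["frame"],red(T["frame"]),(340,180,520,340),4);print(i)
th=np.radians(17.6);u=np.array([np.cos(th),np.sin(th),0]);c=np.array([.541,.003,0])
print(proj(T,[c+[0,0,.108],c-.032*u+[0,0,.108],c+.032*u+[0,0,.108]]))
E
```

```text
clock: 7.82
position: [0.5391, -0.2435, 0.2183]
ee_rot: [-0.001, 0.988, 0.152, -0.001]
contact_force: [-1.2, 0.4, 0.1]
width: 0.0501
gripper_force: 0.0
t 7.82 pos [ 0.5391 -0.2435  0.2183] yaw 17.49 tilt [-0.1414  0.1473] | d [0.0018 0.0019 0.1303] rz -0.11 F [-1.2  0.4  0.1] w 0.0501 g 0.0
[(array([393.  , 252.25]), [391, 251, 5, 4, 12]), (array([395.5 , 262.25]), [394, 261, 4, 4, 8]), (array([367.8, 307.4]), [367, 307, 3, 2, 5])]
[[394.1527 252.1563]
 [397.611  262.7614]
 [390.7121 241.6215]]
```

```bash
python3 -m pendant '[{"dx":0.002,"dy":0.002,"dz":0.02,"rx":0,"ry":0,"rz":0,"hand":0.05},{"dx":0,"dy":0,"dz":0.03,"rx":0,"ry":0,"rz":0,"hand":0.05},{"dx":0,"dy":0,"dz":0.03,"rx":0,"ry":0,"rz":0,"hand":0.05},{"dx":0,"dy":0,"dz":0.03,"rx":0,"ry":0,"rz":0,"hand":0.05},{"dx":0,"dy":0,"dz":0.014,"rx":0,"ry":0,"rz":0,"hand":0.05},{"dx":0,"dy":0,"dz":0.007,"rx":0,"ry":0,"rz":0,"hand":0.05},{"dx":0,"dy":0,"dz":0,"rx":0,"ry":0,"rz":0,"hand":0.05},{"dx":0,"dy":0,"dz":0,"rx":0,"ry":0,"rz":0,"hand":0.03},{"dx":0,"dy":0,"dz":0,"rx":0,"ry":0,"rz":0,"hand":0.012},{"dx":0,"dy":0,"dz":0,"rx":0,"ry":0,"rz":0,"hand":0.012},{"dx":0,"dy":0,"dz":0,"rx":0,"ry":0,"rz":0,"hand":0.012},{"dx":0,"dy":0,"dz":0,"rx":0,"ry":0,"rz":0,"hand":0.012}]'
python3 -c "
from h import *
togo((.541,-.2445,.088),17.6)"
python3 -m pendant '[{"dx":0,"dy":0,"dz":-0.01,"rx":0,"ry":0,"rz":0,"hand":0.012},{"dx":0,"dy":0,"dz":-0.025,"rx":0,"ry":0,"rz":0,"hand":0.012},{"dx":0,"dy":0,"dz":-0.03,"rx":0,"ry":0,"rz":0,"hand":0.012},{"dx":0,"dy":0,"dz":-0.03,"rx":0,"ry":0,"rz":0,"hand":0.012},{"dx":0,"dy":0,"dz":-0.03,"rx":0,"ry":0,"rz":0,"hand":0.012},{"dx":0,"dy":0,"dz":-0.02,"rx":0,"ry":0,"rz":0,"hand":0.012},{"dx":0,"dy":0,"dz":-0.01,"rx":0,"ry":0,"rz":0,"hand":0.012},{"dx":0,"dy":0,"dz":0,"rx":0,"ry":0,"rz":0,"hand":0.012},{"dx":0,"dy":0,"dz":0,"rx":0,"ry":0,"rz":0,"hand":0.012}]'
python3 - <<'E'
from h import *
th=np.radians(17.6);u=np.array([np.cos(th),np.sin(th),0]);c=np.array([.541,.003,.244])
togo(c+.032*u,17.6)
T=manip.get_image("top");S=manip.get_image("scene")
for im in(T,S):print(blobs(im["frame"],red(im["frame"]),(340,180,520,340),4))
s,M=state();p=s["position"]
print("proj cap",proj(S,p+[0,0,.0142]),proj(S,p+[0,0,.0142]+.003*M[:,0]))
E
```

```text
clock: 8.87
position: [0.5432, -0.2456, 0.0905]
ee_rot: [0.001, 0.988, 0.153, 0.001]
contact_force: [-0.4, 1.4, 6.6]
width: 0.015
gripper_force: 29.4
t 8.87 pos [ 0.5432 -0.2456  0.0905] yaw 17.55 tilt [ 0.161  -0.0668] | d [-0.0018 -0.0017  0.0025] rz -0.05 F [-0.4  1.4  6.6] w 0.015 g 29.4
clock: 9.62
position: [0.542, -0.2452, 0.2436]
ee_rot: [0.0, 0.988, 0.153, -0.0]
contact_force: [0.4, -0.6, -0.9]
width: 0.0146
gripper_force: 29.4
t 9.62 pos [ 0.542  -0.2452  0.2436] yaw 17.56 tilt [-0.0107 -0.005 ] | d [ 0.106  -0.237  -0.0005] rz -0.04 F [ 0.4 -0.6 -0.9] w 0.0146 g 29.4
[(array([392.78, 251.56]), [391, 250, 4, 4, 9]), (array([395.8, 263.4]), [394, 263, 4, 2, 5]), (array([367.8, 307.4]), [367, 307, 3, 2, 5])]
[(array([466.62, 230.  ]), [464, 227, 6, 7, 40]), (array([376.48, 263.04]), [375, 260, 4, 7, 23])]
proj cap [[465.8061 229.4088]] [[465.8179 228.9874]]
```

```bash
python3 -m pendant '[{"dx":0.008,"dy":-0.017,"dz":0,"rx":0,"ry":0,"rz":0,"hand":0.012},{"dx":0.014,"dy":-0.032,"dz":0,"rx":0,"ry":0,"rz":0,"hand":0.012},{"dx":0.014,"dy":-0.032,"dz":0,"rx":0,"ry":0,"rz":0,"hand":0.012},{"dx":0.014,"dy":-0.032,"dz":0,"rx":0,"ry":0,"rz":0,"hand":0.012},{"dx":0.014,"dy":-0.032,"dz":0,"rx":0,"ry":0,"rz":0,"hand":0.012},{"dx":0.014,"dy":-0.032,"dz":0,"rx":0,"ry":0,"rz":0,"hand":0.012},{"dx":0.014,"dy":-0.032,"dz":0,"rx":0,"ry":0,"rz":0,"hand":0.012},{"dx":0.009,"dy":-0.018,"dz":0,"rx":0,"ry":0,"rz":0,"hand":0.012},{"dx":0.005,"dy":-0.010,"dz":0,"rx":0,"ry":0,"rz":0,"hand":0.012},{"dx":0,"dy":0,"dz":0,"rx":0,"ry":0,"rz":0,"hand":0.012},{"dx":0,"dy":0,"dz":0,"rx":0,"ry":0,"rz":0,"hand":0.012}]'
python3 - <<'E'
from h import *
togo((.5715,.0127,.15),17.6)
S=manip.get_image("scene")
print(blobs(S["frame"],red(S["frame"]),(340,180,520,340),4))
s,M=state();p=s["position"]
print("proj cap",proj(S,p+[0,0,.0125]),proj(S,p+[0,0,.0125]+.003*M[:,0]))
cv2.imwrite("pics/s5.png",cv2.resize(S["frame"][180:300,330:420,::-1],None,fx=5,fy=5,interpolation=2))
E
```

```text
clock: 10.63
position: [0.5714, 0.0122, 0.2426]
ee_rot: [0.0, 0.988, 0.153, -0.001]
contact_force: [-0.3, -0.4, -0.0]
width: 0.0147
gripper_force: 29.4
t 10.63 pos [0.5714 0.0122 0.2426] yaw 17.62 tilt [-0.126  -0.0672] | d [ 0.0005 -0.0005  0.0926] rz 0.02 F [-0.3 -0.4 -0. ] w 0.0147 g 29.4
[(array([379.65, 209.58]), [378, 207, 5, 7, 26]), (array([376.24, 263.64]), [374, 260, 6, 10, 33])]
proj cap [[379.9453 209.5267]] [[380.1192 209.1878]]
```

View pics/s5.png

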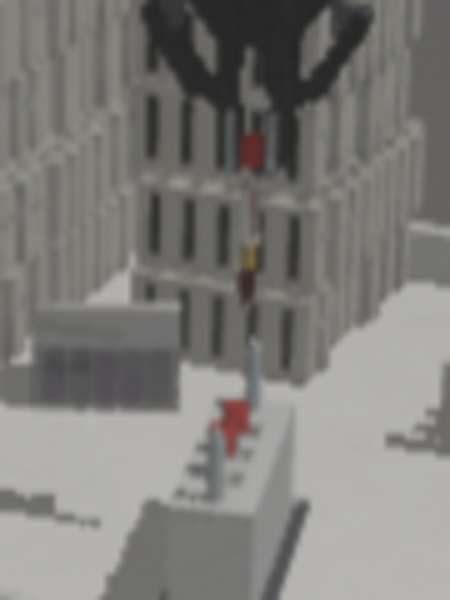

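The held tube is upright over the far cell, cap at (251,150) and bottom at (247,298) in the crop. The near and middle caps stand in the block at (228,440) and (236,412).

```bash
python3 -m pendant '[{"dx":0.0003,"dy":-0.0005,"dz":0.02,"rx":0,"ry":0,"rz":0,"hand":0.012},{"dx":0,"dy":0,"dz":0.025,"rx":0,"ry":0,"rz":0,"hand":0.012},{"dx":0,"dy":0,"dz":0.02,"rx":0,"ry":0,"rz":0,"hand":0.012},{"dx":0,"dy":0,"dz":0.01,"rx":0,"ry":0,"rz":0,"hand":0.012},{"dx":0,"dy":0,"dz":0.01,"rx":0,"ry":0,"rz":0,"hand":0.012},{"dx":0,"dy":0,"dz":0.01,"rx":0,"ry":0,"rz":0,"hand":0.012},{"dx":0,"dy":0,"dz":0,"rx":0,"ry":0,"rz":0,"hand":0.012}]'
python3 -c "
from h import *
togo((.5715,.0127,.0915),17.6)"
```

```text
clock: 11.27
position: [0.5784, 0.0123, 0.1544]
ee_rot: [0.001, 0.988, 0.152, 0.008]
contact_force: [1.5, 2.0, 18.6]
width: 0.015
gripper_force: 35.2
t 11.27 pos [0.5784 0.0123 0.1544] yaw 17.44 tilt [0.9314 0.0088] | d [-0.0075 -0.0027  0.0628] rz -0.16 F [ 1.5  2.  18.6] w 0.015 g 35.2
```

```bash
python3 -m pendant '[{"dx":0,"dy":0,"dz":-0.01,"rx":0,"ry":0,"rz":0,"hand":0.012},{"dx":0,"dy":0,"dz":-0.025,"rx":0,"ry":0,"rz":0,"hand":0.012},{"dx":0,"dy":0,"dz":0,"rx":0,"ry":0,"rz":0,"hand":0.012},{"dx":0,"dy":0,"dz":0,"rx":0,"ry":0,"rz":0,"hand":0.012}]'
python3 - <<'E'
from h import *
togo((.5715,.0127,.0915),17.6)
S=manip.get_image("scene");T=manip.get_image("top")
print(blobs(S["frame"],red(S["frame"]),(340,180,520,340),4))
s,M=state();p=s["position"]
print("proj cap, bottom",proj(S,[p+[0,0,.0125],p+[0,0,-.0825]]))
a=S["frame"][200:300,330:420,::-1];b=T["frame"][215:315,350:440,::-1]
cv2.imwrite("pics/s6.png",cv2.resize(np.hstack([a,b]),None,fx=4.4,fy=4.4,interpolation=2))
E
```

```text
clock: 11.6
position: [0.5731, 0.0122, 0.1855]
ee_rot: [0.001, 0.988, 0.152, 0.002]
contact_force: [-0.4, 0.5, -1.6]
width: 0.0149
gripper_force: 33.2
t 11.6 pos [0.5731 0.0122 0.1855] yaw 17.5 tilt [ 0.2216 -0.0492] | d [-0.0017 -0.0011  0.094 ] rz -0.1 F [-0.4  0.5 -1.6] w 0.0149 g 33.2
[(array([379.57, 226.39]), [378, 224, 4, 6, 23]), (array([376.24, 263.64]), [374, 260, 6, 10, 33])]
proj cap, bottom [[379.0597 229.1318]
 [378.2288 259.2195]]
```

View pics/s6.png

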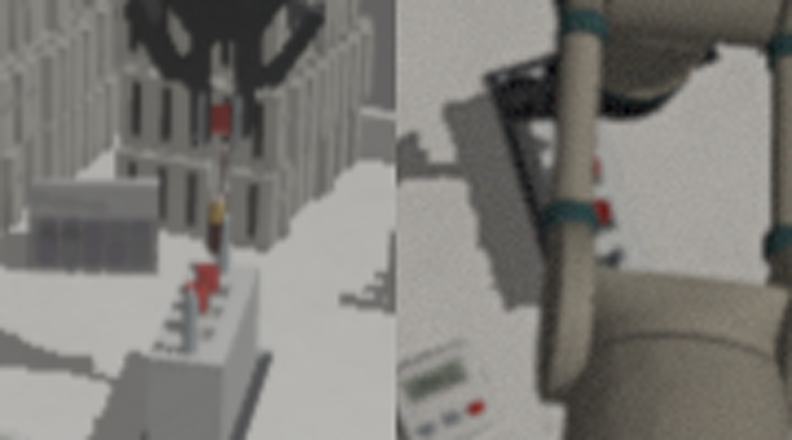

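Left crop: the held tube's cap at (221,120) is now ~2.5 px higher than the grip predicts, so the tube slid up ~7 mm when it hit the block's top. I'll turn the wrist by 80° to see any lean in the pad plane.

```bash
python3 -c "
from h import *
print(manip.get_state()['qpos'])"
python3 -m pendant '[{"dx":0,"dy":0,"dz":-0.03,"rx":0,"ry":0,"rz":5,"hand":0.012},{"dx":0,"dy":0,"dz":-0.01,"rx":0,"ry":0,"rz":7,"hand":0.012},{"dx":0,"dy":0,"dz":0,"rx":0,"ry":0,"rz":7,"hand":0.012},{"dx":0,"dy":0,"dz":0,"rx":0,"ry":0,"rz":7,"hand":0.012},{"dx":0,"dy":0,"dz":0,"rx":0,"ry":0,"rz":7,"hand":0.012},{"dx":0,"dy":0,"dz":0,"rx":0,"ry":0,"rz":7,"hand":0.012},{"dx":0,"dy":0,"dz":0,"rx":0,"ry":0,"rz":7,"hand":0.012},{"dx":0,"dy":0,"dz":0,"rx":0,"ry":0,"rz":7,"hand":0.012},{"dx":0,"dy":0,"dz":0,"rx":0,"ry":0,"rz":7,"hand":0.012},{"dx":0,"dy":0,"dz":0,"rx":0,"ry":0,"rz":7,"hand":0.012},{"dx":0,"dy":0,"dz":0,"rx":0,"ry":0,"rz":7,"hand":0.012},{"dx":0,"dy":0,"dz":0,"rx":0,"ry":0,"rz":5,"hand":0.012}]'
python3 -m pendant '[{"dx":0,"dy":0,"dz":0,"rx":0,"ry":0,"rz":0,"hand":0.012},{"dx":0,"dy":0,"dz":0,"rx":0,"ry":0,"rz":0,"hand":0.012}]'
python3 - <<'E'
from h import *
togo((.5715,.0127,.2255),17.6)
fr=[manip.get_image("scene") for _ in range(3)];S=fr[0]
s,M=state();p=s["position"]
print("proj line",proj(S,[p+[0,0,-a] for a in(0,.02,.04,.06,.075)]))
g=np.mean([f["frame"].astype(float).mean(2) for f in fr],0)
for r in range(220,250,3):print(r,g[r,366:394].astype(int))
cv2.imwrite("pics/s7.png",cv2.resize(np.mean([f["frame"] for f in fr],0)[190:270,340:420,::-1].astype(np.uint8),None,fx=7,fy=7,interpolation=2))
E
```

```text
[-0.0993  0.3019  1.5899 -0.0003  1.2506  1.1657]
clock: 12.7
position: [0.5712, 0.0131, 0.2223]
ee_rot: [0.001, 0.854, -0.521, -0.001]
contact_force: [-0.3, 0.1, 0.1]
width: 0.0145
gripper_force: 33.2
clock: 12.87
position: [0.5714, 0.0131, 0.2227]
ee_rot: [0.001, 0.856, -0.517, -0.001]
contact_force: [-0.4, -1.3, -0.6]
width: 0.0151
gripper_force: 33.2
t 12.87 pos [0.5714 0.0131 0.2227] yaw -62.31 tilt [-0.1204  0.0011] | d [ 0.0004  0.0001 -0.0028] rz -79.91 F [-0.4 -1.3 -0.6] w 0.0151 g 33.2
proj line [[379.1794 220.1075]
 [379.0007 226.6699]
 [378.8233 233.1602]
 [378.6474 239.5795]
 [378.5163 244.3478]]
220 [ 90  65  67  97 104 105 104  99  92  94  93  77  65  62  62  63  72 100
 126 135 137 139 131 114 108 114 133 134]
223 [ 89  59  60  96 104 105 103  79  53  56  81  86  90  96 107  72  65  97
 104 105 104  91  73  76  99 103 104 114]
226 [ 85  56  60  96 104 104 102  79  54  58  64  68  71  76  92  64  69  98
 104 105 103  89  58  60  98 105 107 121]
229 [ 78  53  60  96 103 104 102  79  55  67  69  70  75  83  75  55  70  98
 104 105 103  79  54  61  98 105 108 122]
232 [ 95  88  93 101 104 104 102  80  67 103 100 103 113 118  79  53  70  98
 104 105 102  78  55  70  99 105 108 126]
235 [119 116 115 120 124 121 115 108 109 100  86  89 100 104 102 101 102 104
 105 105 103  81  71  79  99 104 107 125]
238 [ 72  77  99 104 105 105 101  98  98  67  52  60  91 117 122 117 117 126
 128 127 123 109 107 105 104 105 111 115]
241 [ 89  71  97 104 105 103  83  63  79  60  49  58  94  84  65  78 100 105
 105 105  98  93  97 106 109 110 123 121]
244 [ 73  74  99 105 105 104  83  62  74  79  82  99 102  77  61  81 101 105
 106 103  77  61  79 102 108 113 125 124]
247 [ 74  75 100 106 106 103  76  60  84 102 105 105 103  83 101  99 104 106
 106 103  77  62  86 104 109 116 125 118]
```

View pics/s7.png

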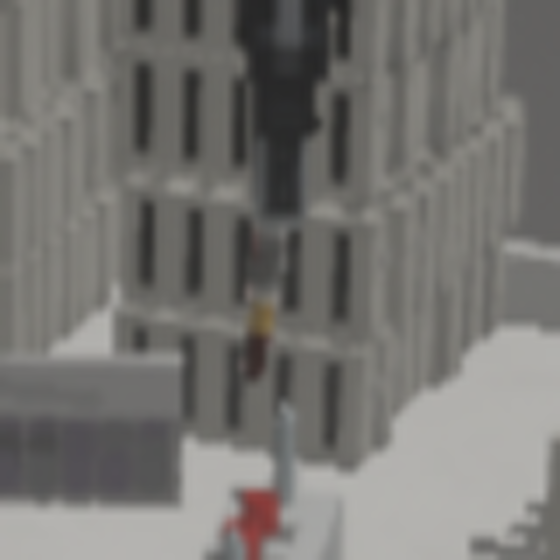

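The wrist view shows the tube leaning: it runs from (268,235) to (255,375) in the crop, about 4.3° with its bottom towards tool −x. I turn back, tilt the tool by that much and re-centre.

```bash
python3 -m pendant '[{"dx":0,"dy":0,"dz":0,"rx":0,"ry":0,"rz":-5,"hand":0.012},{"dx":0,"dy":0,"dz":0,"rx":0,"ry":0,"rz":-7,"hand":0.012},{"dx":0,"dy":0,"dz":0,"rx":0,"ry":0,"rz":-7,"hand":0.012},{"dx":0,"dy":0,"dz":0,"rx":0,"ry":0,"rz":-7,"hand":0.012},{"dx":0,"dy":0,"dz":0,"rx":0,"ry":0,"rz":-7,"hand":0.012},{"dx":0,"dy":0,"dz":0,"rx":0,"ry":0,"rz":-7,"hand":0.012},{"dx":0,"dy":0,"dz":0,"rx":0,"ry":0,"rz":-7,"hand":0.012},{"dx":0,"dy":0,"dz":0,"rx":0,"ry":0,"rz":-7,"hand":0.012},{"dx":0,"dy":0,"dz":0,"rx":0,"ry":0,"rz":-7,"hand":0.012},{"dx":0,"dy":0,"dz":0,"rx":0,"ry":0,"rz":-7,"hand":0.012},{"dx":0,"dy":0,"dz":0,"rx":0,"ry":0,"rz":-7,"hand":0.012},{"dx":0,"dy":0,"dz":0,"rx":0,"ry":0,"rz":-5,"hand":0.012}]'
python3 -m pendant '[{"dx":0,"dy":0,"dz":0,"rx":0,"ry":2.2,"rz":0,"hand":0.012},{"dx":0,"dy":0,"dz":0,"rx":0,"ry":2.1,"rz":0,"hand":0.012},{"dx":0,"dy":0,"dz":0,"rx":0,"ry":0,"rz":0,"hand":0.012},{"dx":0,"dy":0,"dz":0,"rx":0,"ry":0,"rz":0,"hand":0.012}]'
python3 - <<'E'
from h import *
th=np.radians(17.6);u=np.array([np.cos(th),np.sin(th),0]);c=np.array([.541,.003,.15])
togo(c+.034*u,17.6)
togo(c+.034*u+[0,0,.015-.0],17.6)
S=manip.get_image("scene");print(blobs(S["frame"],red(S["frame"]),(340,180,520,340),4))
E
```

```text
clock: 14.02
position: [0.5719, 0.0132, 0.2237]
ee_rot: [0.0, 0.988, 0.156, -0.0]
contact_force: [0.6, -0.6, -0.3]
width: 0.0146
gripper_force: 33.2
clock: 14.35
position: [0.5715, 0.0131, 0.2239]
ee_rot: [-0.006, 0.988, 0.153, 0.037]
contact_force: [0.1, -0.1, 0.4]
width: 0.0146
gripper_force: 33.2
t 14.35 pos [0.5715 0.0131 0.2239] yaw 17.57 tilt [4.0713 1.278 ] | d [-0.0036  0.0004  0.0739] rz -0.03 F [ 0.1 -0.1  0.4] w 0.0146 g 33.2
t 14.35 pos [0.5715 0.0131 0.2239] yaw 17.57 tilt [4.0713 1.278 ] | d [-0.0025  0.0004  0.0589] rz -0.03 F [ 0.1 -0.1  0.4] w 0.0146 g 33.2
[(array([379.57, 213.61]), [378, 211, 4, 6, 23]), (array([376.31, 263.59]), [374, 260, 6, 10, 32])]
```

```bash
python3 -m pendant '[{"dx":-0.0005,"dy":0.0004,"dz":0.015,"rx":0,"ry":0,"rz":0,"hand":0.012},{"dx":-0.001,"dy":0,"dz":0.022,"rx":0,"ry":0,"rz":0,"hand":0.012},{"dx":-0.001,"dy":0,"dz":0.022,"rx":0,"ry":0,"rz":0,"hand":0.012},{"dx":-0.0006,"dy":0,"dz":0.008,"rx":0,"ry":0,"rz":0,"hand":0.012},{"dx":-0.0006,"dy":0,"dz":0.007,"rx":0,"ry":0,"rz":0,"hand":0.012},{"dx":0,"dy":0,"dz":0,"rx":0,"ry":0,"rz":0,"hand":0.012}]'
python3 - <<'E'
from h import *
th=np.radians(17.6);u=np.array([np.cos(th),np.sin(th),0]);c=np.array([.541,.003,.150])
togo(c+.034*u,17.6)
E
```

```text
clock: 14.9
position: [0.5784, 0.0137, 0.1533]
ee_rot: [-0.005, 0.987, 0.153, 0.042]
contact_force: [-0.6, 1.0, 12.8]
width: 0.0149
gripper_force: 35.8
t 14.9 pos [0.5784 0.0137 0.1533] yaw 17.57 tilt [4.6597 1.3164] | d [-0.0052 -0.0011  0.0029] rz -0.03 F [-0.6  1.  12.8] w 0.0149 g 35.8
```

```bash
python3 -m pendant '[{"dx":0,"dy":0,"dz":-0.01,"rx":0,"ry":0,"rz":0,"hand":0.012},{"dx":0.001,"dy":0,"dz":-0.03,"rx":0,"ry":0,"rz":5,"hand":0.012},{"dx":0,"dy":0,"dz":-0.03,"rx":0,"ry":0,"rz":7,"hand":0.012},{"dx":0,"dy":0,"dz":0,"rx":0,"ry":0,"rz":7,"hand":0.012},{"dx":0,"dy":0,"dz":0,"rx":0,"ry":0,"rz":7,"hand":0.012},{"dx":0,"dy":0,"dz":0,"rx":0,"ry":0,"rz":7,"hand":0.012},{"dx":0,"dy":0,"dz":0,"rx":0,"ry":0,"rz":7,"hand":0.012},{"dx":0,"dy":0,"dz":0,"rx":0,"ry":0,"rz":7,"hand":0.012},{"dx":0,"dy":0,"dz":0,"rx":0,"ry":0,"rz":7,"hand":0.012},{"dx":0,"dy":0,"dz":0,"rx":0,"ry":0,"rz":7,"hand":0.012},{"dx":0,"dy":0,"dz":0,"rx":0,"ry":0,"rz":7,"hand":0.012},{"dx":0,"dy":0,"dz":0,"rx":0,"ry":0,"rz":7,"hand":0.012}]' 60
python3 -m pendant '[{"dx":0,"dy":0,"dz":0,"rx":0,"ry":0,"rz":5,"hand":0.012},{"dx":0,"dy":0,"dz":0,"rx":0,"ry":0,"rz":0,"hand":0.012},{"dx":0,"dy":0,"dz":0,"rx":0,"ry":0,"rz":0,"hand":0.012}]'
cat >> h.py <<'E'
def grab(f):
    I=[manip.get_image("scene") for _ in range(3)];s,M=state()
    np.savez(f,g=np.mean([i["frame"].astype(float) for i in I],0),p=s["position"],M=M,pos=s)
E
python3 - <<'E'
from h import *
grab("A.npz");togo((.57,.013,.22),17.6)
E
python3 -m pendant '[{"dx":0.02,"dy":0,"dz":0,"rx":0,"ry":0,"rz":0,"hand":0.012},{"dx":0.02,"dy":0,"dz":0,"rx":0,"ry":0,"rz":0,"hand":0.012},{"dx":0,"dy":0,"dz":0,"rx":0,"ry":0,"rz":0,"hand":0.012},{"dx":0,"dy":0,"dz":0,"rx":0,"ry":0,"rz":0,"hand":0.012}]'
python3 - <<'E'
from h import *
grab("B.npz");S=manip.get_image("scene")
A=np.load("A.npz",allow_pickle=True);B=np.load("B.npz",allow_pickle=True)
D=np.abs(A["g"]-B["g"]).sum(2)
for n,X in(("A",A),("B",B)):
    L=proj(S,[X["p"]+a*X["M"][:,2] for a in(0,.02,.04,.06,.075,.0825)]);print(n,X["p"],L.tolist())
    for r in range(int(L[0,1])+2,int(L[-1,1])+4,2):
        c0=np.interp(r,L[:,1],L[:,0]); x=np.arange(int(c0)-7,int(c0)+8); d=D[r,x]
        print(r,round(c0,1),x[0],d.astype(int))
E
```

```text
clock: 15.9
position: [0.5699, 0.0121, 0.22]
ee_rot: [-0.027, 0.875, -0.483, 0.026]
contact_force: [1.0, -1.8, -0.8]
width: 0.0143
gripper_force: 58.4
clock: 16.15
position: [0.5699, 0.0121, 0.2198]
ee_rot: [-0.028, 0.855, -0.517, 0.025]
contact_force: [-0.2, 0.4, -0.0]
width: 0.014
gripper_force: 58.4
t 16.3 pos [0.5698 0.0121 0.2197] yaw -62.38 tilt [4.092  1.2879] | d [-0.0007 -0.0006 -0.0003] rz -79.98 F [-0.1 -0.2 -0. ] w 0.0143 g 58.4
clock: 16.63
position: [0.5885, -0.0239, 0.22]
ee_rot: [-0.028, 0.854, -0.518, 0.024]
contact_force: [-0.9, -0.2, -0.3]
width: 0.0139
gripper_force: 58.4
A [0.5698 0.0121 0.2197] [[379.16967451292163, 221.55365591501038], [379.078299752564, 227.9074023261007], [378.98757865723013, 234.1798531260654], [378.8975111704666, 240.37238715524902], [378.8303892385577, 244.9651569831447], [378.79696596047677, 247.24514564828598]]
223 379.1 372 [ 0  1  0  9 41 46 44 32 28 72 63  5  1  1  1]
225 379.1 372 [ 0  1  1 17 90 86 75 49 56 37  3  0  0  0  0]
227 379.1 372 [  1   1   3   6  88 106 104  81  19   1   1   0   0   1   0]
229 379.1 372 [ 1  0 12 44 65 96
[... 1146 characters left out ...]
0   0   0   0]
229 392.8 385 [  1   1   0   6  24  79  99 102 100  20   3   0   0   0   0]
231 392.8 385 [ 0  1  0  6 30 63 80 66 64 15  1  0  0  0  0]
233 392.7 385 [ 0  0  0 13 55 10 10 28  6  0  0  1  0  0  2]
235 392.7 385 [ 0  0  0  7 26 53 45 16  3  0  0  0  0  0  1]
237 392.6 385 [ 0  0  4 47 83 63 42  7  1  0  0  0  1  0  0]
239 392.5 385 [  0   0  10 108 175 183  69   8   1   0   0   0   0   0   0]
241 392.5 385 [  0   1  16 111 174 158  40   4   2   0   1   0   0   1   0]
243 392.4 385 [  0   6  40  58 136  73  12   0   0   0   0   0   0   0   1]
245 392.4 385 [0 1 2 4 5 1 1 0 0 0 0 0 0 0 0]
247 392.3 385 [0 1 0 1 0 0 0 0 0 1 1 0 0 1 0]
249 392.3 385 [0 0 1 1 1 1 0 0 0 0 0 0 0 0 2]
```

```bash
python3 -m pendant '[{"dx":-0.02,"dy":0,"dz":0,"rx":0,"ry":0,"rz":-5,"hand":0.012},{"dx":0,"dy":0,"dz":0,"rx":0,"ry":0,"rz":-7,"hand":0.012},{"dx":0,"dy":0,"dz":0,"rx":0,"ry":0,"rz":-7,"hand":0.012},{"dx":0,"dy":0,"dz":0,"rx":0,"ry":0,"rz":-7,"hand":0.012},{"dx":0,"dy":0,"dz":0,"rx":0,"ry":0,"rz":-7,"hand":0.012},{"dx":0,"dy":0,"dz":0,"rx":0,"ry":0,"rz":-7,"hand":0.012},{"dx":0,"dy":0,"dz":0,"rx":0,"ry":0,"rz":-7,"hand":0.012},{"dx":0,"dy":0,"dz":0,"rx":0,"ry":0,"rz":-7,"hand":0.012},{"dx":0,"dy":0,"dz":0,"rx":0,"ry":0,"rz":-7,"hand":0.012},{"dx":0,"dy":0,"dz":0,"rx":0,"ry":0,"rz":-7,"hand":0.012},{"dx":0,"dy":0,"dz":0,"rx":0,"ry":0,"rz":-7,"hand":0.012},{"dx":0,"dy":0,"dz":0,"rx":0,"ry":0,"rz":-5,"hand":0.012}]'
python3 -m pendant '[{"dx":0,"dy":0,"dz":0,"rx":0,"ry":2.5,"rz":0,"hand":0.012},{"dx":0,"dy":0,"dz":0,"rx":0,"ry":0,"rz":0,"hand":0.012},{"dx":0,"dy":0,"dz":0,"rx":0,"ry":0,"rz":0,"hand":0.012}]'
python3 -c "
from h import *
grab('A.npz')"
python3 -m pendant '[{"dx":0,"dy":-0.02,"dz":0,"rx":0,"ry":0,"rz":0,"hand":0.012},{"dx":0,"dy":-0.02,"dz":0,"rx":0,"ry":0,"rz":0,"hand":0.012},{"dx":0,"dy":0,"dz":0,"rx":0,"ry":0,"rz":0,"hand":0.012},{"dx":0,"dy":0,"dz":0,"rx":0,"ry":0,"rz":0,"hand":0.012}]'
cat > m.py <<'E'
from h import *
grab("B.npz");S=manip.get_image("scene");togo((.5715,.0127,.16),17.6)
A=np.load("A.npz",allow_pickle=True);B=np.load("B.npz",allow_pickle=True)
D=np.abs(A["g"]-B["g"]).sum(2)
for n,X in(("A",A),("B",B)):
    L=proj(S,[X["p"]+a*X["M"][:,2] for a in(0,.02,.04,.06,.075,.0825)]);print(n,X["p"],L[[0,4]].tolist())
    for r in range(int(L[0,1])-10,int(L[-1,1])+3,2):
        c0=np.interp(r,L[:,1],L[:,0]); x=np.arange(int(c0)-7,int(c0)+8); d=D[r,x]; d=d*(d>20)
        k=d.sum()+1e-9; print(r,"axis",round(c0,1),"tube",round((d*x).sum()/k,2),d.astype(int))
E
python3 m.py
```

```text
clock: 17.83
position: [0.5786, -0.0048, 0.22]
ee_rot: [-0.006, 0.987, 0.156, 0.037]
contact_force: [0.6, 0.5, -0.1]
width: 0.0141
gripper_force: 58.5
clock: 18.08
position: [0.5782, -0.0052, 0.2201]
ee_rot: [-0.009, 0.987, 0.152, 0.058]
contact_force: [-0.2, 0.1, 0.1]
width: 0.0141
gripper_force: 58.4
clock: 18.57
position: [0.567, 0.0332, 0.2199]
ee_rot: [-0.009, 0.986, 0.153, 0.059]
contact_force: [-0.6, -1.1, 1.1]
width: 0.0141
gripper_force: 58.5
t 18.77 pos [0.5674 0.0319 0.2199] yaw 17.54 tilt [6.4963 2.0136] | d [-0.009   0.0195  0.0592] rz -0.06 F [-0.3 -0.3 -1.6] w 0.014 g 58.5
A [ 0.5792 -0.0054  0.22  ] [[386.1968346061305, 221.530103006646], [385.8656846315301, 244.43916539717299]]
211 axis 386.2 tube 388.42 [ 60   0  25  30 123 151  32   0   0   0  59 107 150 187 247]
213 axis 386.2 tube 387.78 [ 58   0  38   0 109 158 130 116  69  43   0  50 108 181 245]
215 axis 386.2 tube 387.65 [ 56   0  54  34 112 149 138 125  83  55  50  54 113 186 247]
217 axis 386.2 tube 386.57 [ 76 126 132  83 124 156 141 140 140 132 116  66 111 178 226]
219 axis 386.2 tube 385.91 [ 84 165 174 
[... 2161 characters left out ...]
 29   0  49 133  43   0   0   0   0]
232 axis 372.6 tube 372.94 [  0   0   0   0   0   0  36  46 122  99   0   0   0   0   0]
234 axis 372.6 tube 371.49 [ 0  0  0  0  0 44 55 42 46  0  0  0  0  0  0]
236 axis 372.6 tube 371.19 [  0   0   0   0   0  88 126  91  30   0   0   0   0   0   0]
238 axis 372.6 tube 371.12 [  0   0   0   0   0  96 119  90  23   0   0   0   0   0   0]
240 axis 372.6 tube 370.96 [  0   0   0   0   0 111 162  97   0   0   0   0   0   0   0]
242 axis 372.6 tube 370.97 [  0   0   0   0   0 111 161 100   0   0   0   0   0   0   0]
244 axis 372.6 tube 370.91 [  0   0   0   0   0  73 128  51   0   0   0   0   0   0   0]
246 axis 372.6 tube 0.0 [0 0 0 0 0 0 0 0 0 0 0 0 0 0 0]
```

```bash
python3 -m pendant '[{"dx":0,"dy":0.011,"dz":0,"rx":0,"ry":0,"rz":0,"hand":0.012},{"dx":0,"dy":0.010,"dz":0,"rx":0,"ry":0,"rz":0,"hand":0.012},{"dx":-0.0026,"dy":0,"dz":0.022,"rx":0,"ry":0,"rz":0,"hand":0.012},{"dx":-0.0026,"dy":0,"dz":0.022,"rx":0,"ry":0,"rz":0,"hand":0.012},{"dx":-0.0014,"dy":0,"dz":0.012,"rx":0,"ry":0,"rz":0,"hand":0.012},{"dx":-0.0007,"dy":0,"dz":0.006,"rx":0,"ry":0,"rz":0,"hand":0.012},{"dx":-0.0004,"dy":0,"dz":0.003,"rx":0,"ry":0,"rz":0,"hand":0.012},{"dx":0,"dy":0,"dz":0,"rx":0,"ry":0,"rz":0,"hand":0.012}]'
python3 -c "
from h import *
togo((.5736,.0117,.149),17.6)
S=manip.get_image('scene');print(blobs(S['frame'],red(S['frame']),(340,180,520,340),4))"
```

```text
clock: 19.43
position: [0.5745, 0.0115, 0.1553]
ee_rot: [-0.009, 0.987, 0.152, 0.059]
contact_force: [-0.8, -0.4, 2.8]
width: 0.0143
gripper_force: 58.9
t 19.43 pos [0.5745 0.0115 0.1553] yaw 17.51 tilt [6.583  2.0305] | d [-0.0015 -0.0005  0.0061] rz -0.09 F [-0.8 -0.4  2.8] w 0.0143 g 58.9
[(array([379.5, 236. ]), [378, 234, 4, 5, 20]), (array([376.51, 263.35]), [374, 260, 6, 10, 37])]
```

```bash
python3 - <<'E'
from h import *
S=manip.get_image("scene");s,M=state()
u=np.array([.953,.302,0]);v=np.array([-.302,.953,0]);c=np.array([.541,.003,.08])
m=[c+.032*u+a*.009*u+b*.009*v for a,b in((1,1),(1,-1),(-1,-1),(-1,1),(0,0))];print(proj(S,m).tolist())
print("bottom pred",proj(S,[s["position"]+M@[-.0105,-.0022,.074]]))
A=np.load("A.npz",allow_pickle=True)["g"];A=A.mean(2);F=S["frame"].astype(float).mean(2)
for r in range(250,268):print(r,A[r,370:392].astype(int),"|",F[r,370:392].astype(int))
E
```

```text
[[375.55216553915625, 264.065898902789], [381.5490966482578, 264.6522441991583], [380.56658630574185, 267.21966858825675], [374.5073347626526, 266.61927486995876], [378.0421362873237, 265.63192581951625]]
bottom pred [[377.9992 265.3676]]
250 [107 105  81  67  87 103 106 106 106 104 110 125 114 108 108 105  78  63
  89 106 111 118] | [106 104  81  67  86 102 108 123 118 104  97 105 107 107 107 105  77  62
  89 105 110 118]
251 [107 105  95  88  96 105 106 107 106  99 106 120 112 108 108 105  76  63
  94 107 112 119] | [106 105  94  87  96 105 108 119 116 101  94 106 108 107 107 105  76  63
  94 107 111 119]
252 [114 111 112 106 108 107 106 107 106  98 105 119 111 108 108 105  74  65
 100 109 112 121] | [113 111 112 106 107 106 106 112 114 104 103 112 108 107 108 104  74  64
  99 109 111 120]
253 [146 144 143 120 114 113 111 113 107  98 106 120 111 108 107 105  84  75
 102 109 112 121] | [145 144 143 120 114 113 111 111 117 116 119 120 111 107 107 105  83  75
 101 108 112 119]
254 [174 173 171 152 144 146 145 144 118 100 108 121 113 106 105 105  99  94
 105 109 111 120] | [173 173 170
[... 1822 characters left out ...]
3 157 163 165 166 164 156
 149 171 177 178] | [170 152 128 119  92  81  84  82  83  94 140 151 156 163 165 165 164 155
 148 171 176 177]
265 [166 126 104 117  95  85  88  83  84  96 121 130 149 162 166 166 164 148
 150 172 177 178] | [156 122 104 117  95  85  88  83  84  94 120 129 148 162 165 165 163 148
 149 171 176 177]
266 [166 132 110 128 112  94  91  93 101 108 114 123 154 164 166 165 161 145
 149 171 177 177] | [153 124 109 128 111  93  91  92 101 108 113 123 154 164 165 164 161 144
 148 171 176 177]
267 [163 134 111 125 121  98  92 110 134 140 139 140 160 165 166 165 155 142
 149 172 177 177] | [161 133 110 124 120  98  91 110 133 139 139 139 159 165 165 164 155 141
 149 171 176 177]
```

```bash
python3 -m pendant '[{"dx":0.0003,"dy":0,"dz":-0.003,"rx":0,"ry":0,"rz":0,"hand":0.012},{"dx":-0.0015,"dy":-0.003,"dz":0,"rx":0,"ry":0,"rz":0,"hand":0.012},{"dx":-0.0004,"dy":0,"dz":0.004,"rx":0,"ry":0,"rz":0,"hand":0.012},{"dx":-0.0004,"dy":0,"dz":0.003,"rx":0,"ry":0,"rz":0,"hand":0.012},{"dx":0,"dy":0,"dz":0,"rx":0,"ry":0,"rz":0,"hand":0.012}]'
python3 - <<'E'
from h import *
togo((.572,.0145,.149),17.6)
F=np.mean([manip.get_image("scene")["frame"].astype(float).mean(2) for _ in range(2)],0)
for r in(252,254,256,258):print(r,F[r,372:386].astype(int))
E
```

```text
clock: 19.95
position: [0.5752, 0.0151, 0.1547]
ee_rot: [-0.008, 0.986, 0.152, 0.064]
contact_force: [-1.3, 0.1, 17.1]
width: 0.014
gripper_force: 60.6
t 19.95 pos [0.5752 0.0151 0.1547] yaw 17.56 tilt [7.1271 2.0446] | d [-0.0039 -0.0004  0.0053] rz -0.04 F [-1.3  0.1 17.1] w 0.014 g 60.6
252 [111 106 107 107 112 117 107 104 105 119 111 107 107 104]
254 [170 151 144 142 114 113 117 121 111 120 112 106 105 104]
256 [176 177 175 156 108  89  94  98 109 127 152 146 143 142]
258 [176 173 170 147 103  89  92  96 110 128 159 174 177 177]
```

```bash
python3 -m pendant '[{"dx":0.0007,"dy":0,"dz":-0.006,"rx":0,"ry":0,"rz":0,"hand":0.012},{"dx":-0.004,"dy":0,"dz":0,"rx":0,"ry":0,"rz":0,"hand":0.012},{"dx":-0.0007,"dy":0,"dz":0.0045,"rx":0,"ry":0,"rz":0,"hand":0.012},{"dx":0,"dy":0,"dz":0,"rx":0,"ry":0,"rz":0,"hand":0.012}]'
python3 -c "
from h import *
togo((.572,.0145,.149),17.6)"
python3 -m pendant '[{"dx":0.0007,"dy":0,"dz":-0.0045,"rx":0,"ry":0,"rz":0,"hand":0.012},{"dx":-0.004,"dy":0,"dz":0,"rx":0,"ry":0,"rz":0,"hand":0.012},{"dx":-0.0007,"dy":0,"dz":0.0045,"rx":0,"ry":0,"rz":0,"hand":0.012},{"dx":0,"dy":0,"dz":0,"rx":0,"ry":0,"rz":0,"hand":0.012}]'
python3 -c "
from h import *
togo((.572,.0145,.149),17.6)"
```

```text
clock: 20.38
position: [0.5706, 0.0137, 0.1551]
ee_rot: [-0.008, 0.986, 0.152, 0.064]
contact_force: [-0.9, 1.1, 19.9]
width: 0.0143
gripper_force: 61.0
t 20.38 pos [0.5706 0.0137 0.1551] yaw 17.55 tilt [7.0654 2.0455] | d [ 0.0008 -0.0003  0.0062] rz -0.05 F [-0.9  1.1 19.9] w 0.0143 g 61.0
clock: 20.72
position: [0.5672, 0.0125, 0.1552]
ee_rot: [-0.008, 0.986, 0.152, 0.064]
contact_force: [-1.3, 0.5, 22.6]
width: 0.0144
gripper_force: 61.5
t 20.72 pos [0.5672 0.0125 0.1552] yaw 17.54 tilt [7.1429 2.0543] | d [ 0.0043 -0.0005  0.0068] rz -0.06 F [-1.3  0.5 22.6] w 0.0144 g 61.5
```

```bash
python3 -m pendant '[{"dx":0.0007,"dy":0,"dz":-0.008,"rx":0,"ry":0,"rz":0,"hand":0.012},{"dx":0.012,"dy":0,"dz":0.0012,"rx":0,"ry":0,"rz":0,"hand":0.012},{"dx":-0.0005,"dy":0,"dz":0.005,"rx":0,"ry":0,"rz":0,"hand":0.012},{"dx":0,"dy":0,"dz":0,"rx":0,"ry":0,"rz":0,"hand":0.012}]'
python3 -c "
from h import *
togo((.572,.0145,.149),17.6)"
python3 -m pendant '[{"dx":0.0005,"dy":0,"dz":-0.003,"rx":0,"ry":0,"rz":0,"hand":0.012},{"dx":0.004,"dy":0,"dz":0.0005,"rx":0,"ry":0,"rz":0,"hand":0.012},{"dx":-0.0005,"dy":0,"dz":0.004,"rx":0,"ry":0,"rz":0,"hand":0.012},{"dx":0,"dy":0,"dz":0,"rx":0,"ry":0,"rz":0,"hand":0.012}]'
python3 -c "
from h import *
togo((.572,.0145,.149),17.6)"
```

```text
clock: 21.05
position: [0.5773, 0.016, 0.1546]
ee_rot: [-0.009, 0.986, 0.152, 0.061]
contact_force: [0.1, -0.6, 11.6]
width: 0.0142
gripper_force: 60.3
t 21.05 pos [0.5773 0.016  0.1546] yaw 17.58 tilt [6.761  2.0268] | d [-0.0061 -0.0002  0.0049] rz -0.02 F [ 0.1 -0.6 11.6] w 0.0142 g 60.3
clock: 21.38
position: [0.5811, 0.0175, 0.1547]
ee_rot: [-0.009, 0.986, 0.152, 0.061]
contact_force: [-1.9, -0.6, 14.0]
width: 0.014
gripper_force: 60.9
t 21.38 pos [0.5811 0.0175 0.1547] yaw 17.56 tilt [6.7813 2.0551] | d [-0.0102  0.0001  0.0045] rz -0.04 F [-1.9 -0.6 14. ] w 0.014 g 60.9
```

```bash
python3 -m pendant '[{"dx":0.001,"dy":0,"dz":-0.012,"rx":0,"ry":0,"rz":0,"hand":0.012},{"dx":0,"dy":0,"dz":-0.025,"rx":0,"ry":0,"rz":7,"hand":0.012},{"dx":0,"dy":0,"dz":-0.025,"rx":0,"ry":0,"rz":7,"hand":0.012},{"dx":0,"dy":0,"dz":0,"rx":0,"ry":0,"rz":7,"hand":0.012},{"dx":0,"dy":0,"dz":0,"rx":0,"ry":0,"rz":7,"hand":0.012},{"dx":0,"dy":0,"dz":0,"rx":0,"ry":0,"rz":7,"hand":0.012},{"dx":0,"dy":0,"dz":0,"rx":0,"ry":0,"rz":7,"hand":0.012},{"dx":0,"dy":0,"dz":0,"rx":0,"ry":0,"rz":7,"hand":0.012},{"dx":0,"dy":0,"dz":0,"rx":0,"ry":0,"rz":7,"hand":0.012},{"dx":0,"dy":0,"dz":0,"rx":0,"ry":0,"rz":7,"hand":0.012},{"dx":0,"dy":0,"dz":0,"rx":0,"ry":0,"rz":7,"hand":0.012},{"dx":0,"dy":0,"dz":0,"rx":0,"ry":0,"rz":7,"hand":0.012}]'
python3 -m pendant '[{"dx":0,"dy":0,"dz":0,"rx":0,"ry":0,"rz":3,"hand":0.012},{"dx":0,"dy":0,"dz":0,"rx":0,"ry":0,"rz":0,"hand":0.012}]'
python3 -c "
from h import *
grab('A.npz')"
python3 -m pendant '[{"dx":0.02,"dy":0,"dz":0,"rx":0,"ry":0,"rz":0,"hand":0.012},{"dx":0.02,"dy":0,"dz":0,"rx":0,"ry":0,"rz":0,"hand":0.012},{"dx":0,"dy":0,"dz":0,"rx":0,"ry":0,"rz":0,"hand":0.012},{"dx":0,"dy":0,"dz":0,"rx":0,"ry":0,"rz":0,"hand":0.012}]'
python3 m.py
```

```text
clock: 22.38
position: [0.5719, 0.0156, 0.2126]
ee_rot: [-0.043, 0.866, -0.497, 0.039]
contact_force: [0.6, 0.1, 0.3]
width: 0.0143
gripper_force: 59.2
clock: 22.55
position: [0.5719, 0.0156, 0.2127]
ee_rot: [-0.044, 0.854, -0.518, 0.038]
contact_force: [1.0, -0.4, -0.3]
width: 0.0144
gripper_force: 59.2
clock: 23.03
position: [0.5911, -0.0206, 0.2149]
ee_rot: [-0.044, 0.854, -0.518, 0.039]
contact_force: [-0.1, 0.1, 0.0]
width: 0.0141
gripper_force: 59.2
t 23.23 pos [ 0.5904 -0.0194  0.2153] yaw -62.46 tilt [6.4382 2.0734] | d [-0.0383  0.0082  0.0539] rz -80.06 F [-0.9 -0.4 -0.5] w 0.0142 g 59.2
A [0.5722 0.0155 0.2135] [[378.43399346550353, 223.1211526314435], [378.27449861185255, 245.88891432670368]]
213 axis 378.4 tube 378.58 [  0   0   0   0 119 173 179 182 171  61   0 107 136  25   0]
215 axis 378.4 tube 378.3 [  0   0   0   0  81 128 166 181 174 150 108  43   0   0   0]
217 axis 378.4 tube 379.02 [  0   0   0   0   0  62 161 223 231 228 169  64   0   0   0]
219 axis 378.4 tube 378.82 [  0   0   0   0  38 109 210 264 273 268 202  75   0   0   0]
221 axis 378.4 tube 378.61 [  0
[... 2088 characters left out ...]
 axis 392.1 tube 389.31 [  0   0   0 109  37  62  65   0   0   0   0   0   0   0   0]
234 axis 392.1 tube 389.2 [  0   0   0 108  78   0   0  51   0   0   0   0   0   0   0]
236 axis 392.0 tube 389.55 [ 0  0  0 26 42 45 30  0  0  0  0  0  0  0  0]
238 axis 392.0 tube 388.91 [  0   0   0   0  90 101  67   0   0   0   0   0   0   0   0]
240 axis 392.0 tube 388.84 [  0   0   0  77 163 192 159  29   0   0   0   0   0   0   0]
242 axis 391.9 tube 388.96 [  0   0   0   0  86 146  73   0   0   0   0   0   0   0   0]
244 axis 391.9 tube 388.54 [ 0  0  0  0 66 76  0  0  0  0  0  0  0  0  0]
246 axis 391.8 tube 0.0 [0 0 0 0 0 0 0 0 0 0 0 0 0 0 0]
248 axis 391.8 tube 0.0 [0 0 0 0 0 0 0 0 0 0 0 0 0 0 0]
```

```bash
python3 -m pendant '[{"dx":-0.02,"dy":0,"dz":0,"rx":0,"ry":0,"rz":-5,"hand":0.012},{"dx":0,"dy":0,"dz":0,"rx":0,"ry":0,"rz":-7,"hand":0.012},{"dx":0,"dy":0,"dz":0,"rx":0,"ry":0,"rz":-7,"hand":0.012},{"dx":0,"dy":0,"dz":0,"rx":0,"ry":0,"rz":-7,"hand":0.012},{"dx":0,"dy":0,"dz":0,"rx":0,"ry":0,"rz":-7,"hand":0.012},{"dx":0,"dy":0,"dz":0,"rx":0,"ry":0,"rz":-7,"hand":0.012},{"dx":0,"dy":0,"dz":0,"rx":0,"ry":0,"rz":-7,"hand":0.012},{"dx":0,"dy":0,"dz":0,"rx":0,"ry":0,"rz":-7,"hand":0.012},{"dx":0,"dy":0,"dz":0,"rx":0,"ry":0,"rz":-7,"hand":0.012},{"dx":0,"dy":0,"dz":0,"rx":0,"ry":0,"rz":-7,"hand":0.012},{"dx":0,"dy":0,"dz":0,"rx":0,"ry":0,"rz":-7,"hand":0.012},{"dx":0,"dy":0,"dz":0,"rx":0,"ry":0,"rz":-7,"hand":0.012}]'
python3 -m pendant '[{"dx":0,"dy":0,"dz":0,"rx":0,"ry":0,"rz":0,"hand":0.012},{"dx":0,"dy":0,"dz":0,"rx":0,"ry":0,"rz":0,"hand":0.012}]'
python3 -c "
from h import *
togo((.5717,.0138,.170),17.6)"
```

```text
clock: 24.23
position: [0.5813, -0.0015, 0.2152]
ee_rot: [-0.008, 0.983, 0.173, 0.059]
contact_force: [-0.1, 0.4, -1.3]
width: 0.0143
gripper_force: 59.3
clock: 24.4
position: [0.5814, -0.0018, 0.2151]
ee_rot: [-0.008, 0.984, 0.168, 0.059]
contact_force: [-0.4, -0.2, 0.1]
width: 0.0142
gripper_force: 59.3
t 24.4 pos [ 0.5814 -0.0018  0.2151] yaw 19.45 tilt [6.478  2.0535] | d [-0.0093 -0.0181  0.0443] rz 1.85 F [-0.4 -0.2  0.1] w 0.0142 g 59.3
```

```bash
python3 -m pendant '[{"dx":-0.0093,"dy":-0.0181,"dz":0.004,"rx":0,"ry":0,"rz":1.85,"hand":0.012},{"dx":0,"dy":0,"dz":0.02,"rx":0,"ry":0,"rz":0,"hand":0.012},{"dx":0,"dy":0,"dz":0.02,"rx":0,"ry":0,"rz":0,"hand":0.012},{"dx":0,"dy":0,"dz":0,"rx":0,"ry":0,"rz":0,"hand":0.012}]'
python3 - <<'E'
from h import *
togo((.5717,.0138,.160),17.6)
S=manip.get_image("scene");s,M=state()
print(blobs(S["frame"],red(S["frame"]),(340,180,520,340),4))
F=np.mean([manip.get_image("scene")["frame"].astype(float).mean(2) for _ in range(2)],0)
for r in range(236,262,2):print(r,F[r,370:388].astype(int))
print(proj(S,[s["position"]+a*M[:,2]+b*M[:,0] for a,b in((0,-.001),(.04,-.0053),(.074,-.0087))]))
E
```

```text
clock: 24.73
position: [0.5692, 0.014, 0.1667]
ee_rot: [-0.01, 0.987, 0.153, 0.055]
contact_force: [-0.8, 0.0, -1.1]
width: 0.0144
gripper_force: 59.3
t 24.73 pos [0.5692 0.014  0.1667] yaw 17.6 tilt [6.0755 2.0998] | d [0.0015 0.001  0.0069] rz -0.0 F [-0.8  0.  -1.1] w 0.0144 g 59.3
[(array([378.36, 232.5 ]), [377, 230, 4, 6, 22]), (array([376.31, 263.28]), [374, 259, 6, 11, 36])]
236 [127 128 114  93  89  75  67 113 114 111 106  87  87  75  60  67  94  93]
238 [105 105 102  97  94  87  91 116 118 116 113  90  92  97 120 125 122 109]
240 [105 103  83  62  75 100 111 109 106  96  96  96 103 106 108 109 109 112]
242 [105 103  83  61  75 101 114 114 106  87  88  85 100 105 106 104  85  67]
244 [106 104  83  61  77 102 121 116 104  85 100  92 102 105 105 103  77  60]
246 [106 104  77  59  80 102 118 115 102  93 109  99 103 106 106 104  77  60]
248 [107 104  76  60  85 104 117 117 111 106 117 119 111 108 107 105  77  62]
250 [106 104  81  67  87 103 104 106 110 119 115 125 113 108 107 105  77  62]
252 [113 111 111 106 108 105  94  87  93  99 106 119 111 107 107 104  73  64]
254 [173 173 170 151 143 135  98  84  91  94 106 120 112 106 105 104  98  94]
256 [177 177 177 177 175 157  97  58  58  76 106 127 153 147 143 142 142 140]
258 [177 177 176 173 170 138  84  57  57  80 108 129 159 174 178 177 177 177]
260 [177 176 165 129 104  95  87  82  79  90 111 130 159 167 169 171 171 171]
[[378.2217 238.2235]
 [377.8681 250.929 ]
 [377.5867 261.4627]]
```

```bash
python3 -m pendant '[{"dx":0,"dy":0.0008,"dz":0.004,"rx":0,"ry":0,"rz":0,"hand":0.012},{"dx":-0.0003,"dy":0,"dz":0.003,"rx":0,"ry":0,"rz":0,"hand":0.012},{"dx":-0.0002,"dy":0,"dz":0.002,"rx":0,"ry":0,"rz":0,"hand":0.012},{"dx":-0.0002,"dy":0,"dz":0.002,"rx":0,"ry":0,"rz":0,"hand":0.012},{"dx":-0.0002,"dy":0,"dz":0.002,"rx":0,"ry":0,"rz":0,"hand":0.012},{"dx":0,"dy":0,"dz":0,"rx":0,"ry":0,"rz":0,"hand":0.012}]'
python3 -c "
from h import *
togo((.5717,.0138,.149),17.6)"
```

```text
clock: 25.38
position: [0.5725, 0.0126, 0.1568]
ee_rot: [-0.009, 0.986, 0.154, 0.058]
contact_force: [0.3, 0.4, -0.8]
width: 0.014
gripper_force: 59.3
t 25.38 pos [0.5725 0.0126 0.1568] yaw 17.7 tilt [6.4447 2.0503] | d [-0.0014 -0.0014  0.0077] rz 0.1 F [ 0.3  0.4 -0.8] w 0.014 g 59.3
```

```bash
python3 -m pendant '[{"dx":-0.0010,"dy":-0.001,"dz":0.001,"rx":0,"ry":0,"rz":0,"hand":0.012},{"dx":-0.0002,"dy":0,"dz":0.0015,"rx":0,"ry":0,"rz":0,"hand":0.012},{"dx":-0.0002,"dy":0,"dz":0.0015,"rx":0,"ry":0,"rz":0,"hand":0.012},{"dx":0,"dy":0,"dz":0,"rx":0,"ry":0,"rz":0,"hand":0.012}]'
python3 -c "
from h import *
togo((.5717,.0138,.149),17.6)"
```

```text
clock: 25.72
position: [0.5734, 0.0136, 0.1551]
ee_rot: [-0.009, 0.986, 0.154, 0.061]
contact_force: [-1.0, 1.1, 8.1]
width: 0.0143
gripper_force: 60.2
t 25.72 pos [0.5734 0.0136 0.1551] yaw 17.71 tilt [6.7578 2.0665] | d [-0.0023 -0.0007  0.0059] rz 0.11 F [-1.   1.1  8.1] w 0.0143 g 60.2
```

```bash
python3 - <<'E'
from h import *
s,M=state();print(s["moment"],s["contact_force"],s["qpos"],s["effort"])
T=manip.get_image("top");S=manip.get_image("scene")
f=T["frame"].astype(float).mean(2)
u=np.array([.953,.302,0]);v=np.array([-.302,.953,0]);c=np.array([.541,.003,.08])
print("top mouths",proj(T,[c+.032*u,c-.032*u,c]).tolist(),"dowel tips",proj(T,[c+.062*u+[0,0,.044],c-.062*u+[0,0,.044]]).tolist())
for r in range(234,262):print(r,f[r,380:406].astype(int))
E
```

```text
[0.167  0.1876 0.0102] [-0.9941  1.1033  8.1342] [-0.1304  0.2673  1.7247  0.0593  1.038   1.1042] [ -0.4188 -34.6381 -20.0386  -0.0857  -0.7332  -0.016 ]
top mouths [[389.56269206717724, 243.28009449499984], [396.3206425890037, 264.04627590990145], [392.9331609957257, 253.62937173890387]] dowel tips [[388.153172819827, 230.74139120388887], [401.6538061506384, 272.1088902492287]]
234 [ 90  80  81  82  79  61  47  26  14  34  32  38  32  38  53  80  92  99
  96  97 100  98  77  71  94  96]
235 [86 82 82 84 80 73 43 28 10 27 35 32 29 40 62 80 89 91 94 96 96 81 69 71
 90 98]
236 [85 77 70 74 73 62 35  8 24 38 27 33 37 47 61 79 86 87 89 90 94 72 63 79
 90 87]
237 [82 64 47 37 37 34 19 22 18 17 33 39 48 47 57 58 66 70 78 84 85 70 61 85
 91 92]
238 [51 42 24 12 25 18 24 22  8 10 28 39 40 39 53 49 52 57 60 66 73 66 67 79
 86 85]
239 [30 41 23 35 38 29 16 30 33 27 27 35 32 39 49 53 56 57 57 57 57 62 69 76
 80 83]
240 [39 37 32 34 40 29 14 23 16 22 21 32 35 50 47 51 54 61 57 62 61 56 68 71
 72 75]
241 [39 42 42 38 35 28 25 18 28 14 21 30 36 45 54 62 63 61 59 61 60 56 62 65
 68 69]
242 [41 36 
[... 1482 characters left out ...]

 120 122 144 159 160 158 160 165]
256 [ 47  58  64  69  74  83  91  88  84  88  69  59  71  86 100 108 114 115
 116 123 144 158 159 159 161 159]
257 [ 37  56  65  69  83 104 117 115 121 124  96  70  71  90 101 109 117 115
 113 121 146 154 154 164 159 160]
258 [ 36  47  63  62  80 122 146 152 149 144 111  72  78  92 101 107 116 116
 115 125 144 155 157 159 159 160]
259 [ 35  40  55  62  78 110 145 158 159 153 115  76  74  92 103 112 113 118
 119 123 146 155 157 156 162 157]
260 [ 27  34  55  60  68  98 143 154 159 148 115  76  76  88 100 109 116 118
 115 127 150 153 158 158 161 160]
261 [ 42  43  50  61  66  85 128 152 147 134 105  74  81  93 105 116 120 115
 116 124 149 156 157 156 160 157]
```

```bash
python3 - <<'E'
from h import *
r=[]
for _ in range(10):
    manip.get_image("scene");s,M=state();r.append(np.r_[s["contact_force"],s["moment"]])
r=np.array(r);print(r.mean(0),r.std(0));print(s["position"])
m=r.mean(0);F,N=m[:3],m[3:]
for z in(0,-.075,-.094):
    y=(N[0]+z*F[1])/F[2];x=(z*F[0]-N[1])/F[2];print(z,"contact rel xy",x,y,"u,v",x*.953+y*.302,-x*.302+y*.953)
E
```

```text
[-0.4418  0.3519  7.7474  0.1951  0.1321  0.0082] [0.4545 0.2807 0.523  0.0242 0.0233 0.0314]
[0.5732 0.0135 0.1552]
0 contact rel xy -0.017054019465734233 0.02518467242260603 u,v -0.008646709479217703 0.029151306697395286
-0.075 contact rel xy -0.012776914162384979 0.021777736024930928 u,v -0.005599522917223744 0.024612810508799435
-0.094 contact rel xy -0.011693380818869835 0.020914645470853237 u,v -0.004827568988185275 0.023463058141021825
```

```bash
python3 -m pendant '[{"dx":0.0005,"dy":0,"dz":-0.005,"rx":0,"ry":0,"rz":0,"hand":0.012},{"dx":0,"dy":0,"dz":0,"rx":0,"ry":0,"rz":0,"hand":0.012},{"dx":0,"dy":0,"dz":0,"rx":0,"ry":0,"rz":0,"hand":0.012}]'
python3 - <<'E'
from h import *
r=[]
for _ in range(8):
    manip.get_image("scene");s,M=state();r.append(np.r_[s["contact_force"],s["moment"]])
r=np.array(r);print(r.mean(0),s["position"])
m=np.array([-0.4418,0.3519,7.7474,0.1951,0.1321,0.0082])-r.mean(0);F,N=m[:3],m[3:]
for z in(0,-.075,.1):
    y=(N[0]+z*F[1])/F[2];x=(z*F[0]-N[1])/F[2];print(z,"contact rel xy",x,y,"u,v",x*.953+y*.302,-x*.302+y*.953)
# what stands near: racks base
S=manip.get_image("scene");T=manip.get_image("top")
print("rack corner",plane(S,[(390,256)],0),"racktop px",plane(T,[(345,178),(372,140)],.0),plane(T,[(345,178),(372,140)],.25))
E
```

```text
clock: 26.57
position: [0.5715, 0.0133, 0.1582]
ee_rot: [-0.009, 0.986, 0.154, 0.059]
contact_force: [0.1, 0.1, -0.1]
width: 0.0145
gripper_force: 59.2
[ 0.2273  0.0819 -0.6018 -0.01    0.0551 -0.0147] [0.5714 0.0133 0.1578]
0 contact rel xy -0.009224918536187772 0.02456557887282007 u,v -0.0013725425453952854 0.026196922063726234
-0.075 contact rel xy -0.0032143282362872092 0.022139753468813875 u,v 0.003622950738400079 0.022069912183138356
0.1 contact rel xy -0.017239038936055193 0.027800012744828333 u,v -0.008033200257122444 0.03169960190451007
rack corner [[0.8115 0.087  0.    ]] racktop px [[0.7922 0.1421 0.    ]
 [0.9202 0.0566 0.    ]] [[0.7163 0.1503 0.25  ]
 [0.8243 0.0781 0.25  ]]
```

```bash
f(){ grep -E "position|contact"; }
python3 -m pendant '[{"dx":-0.003,"dy":0,"dz":-0.001,"rx":0,"ry":0,"rz":0,"hand":0.012},{"dx":-0.0002,"dy":0,"dz":0.0025,"rx":0,"ry":0,"rz":0,"hand":0.012},{"dx":-0.0003,"dy":0,"dz":0.003,"rx":0,"ry":0,"rz":0,"hand":0.012},{"dx":0,"dy":0,"dz":0,"rx":0,"ry":0,"rz":0,"hand":0.012}]'|f
python3 -m pendant '[{"dx":0.0005,"dy":0,"dz":-0.0055,"rx":0,"ry":0,"rz":0,"hand":0.012},{"dx":0.006,"dy":0,"dz":0,"rx":0,"ry":0,"rz":0,"hand":0.012},{"dx":-0.0002,"dy":0,"dz":0.0025,"rx":0,"ry":0,"rz":0,"hand":0.012},{"dx":-0.0003,"dy":0,"dz":0.003,"rx":0,"ry":0,"rz":0,"hand":0.012},{"dx":0,"dy":0,"dz":0,"rx":0,"ry":0,"rz":0,"hand":0.012}]'|f
python3 -m pendant '[{"dx":0.0005,"dy":0,"dz":-0.0055,"rx":0,"ry":0,"rz":0,"hand":0.012},{"dx":-0.003,"dy":-0.003,"dz":0,"rx":0,"ry":0,"rz":0,"hand":0.012},{"dx":-0.0002,"dy":0,"dz":0.0025,"rx":0,"ry":0,"rz":0,"hand":0.012},{"dx":-0.0003,"dy":0,"dz":0.003,"rx":0,"ry":0,"rz":0,"hand":0.012},{"dx":0,"dy":0,"dz":0,"rx":0,"ry":0,"rz":0,"hand":0.012}]'|f
```

```text
position: [0.5706, 0.0125, 0.1553]
contact_force: [-0.9, 0.8, 8.9]
position: [0.574, 0.014, 0.1526]
contact_force: [0.6, -0.9, -1.0]
position: [0.5721, 0.0163, 0.1553]
contact_force: [-1.1, -0.4, 8.2]
```

The +3 mm spot went in without force. I return there and go deeper.

```bash
python3 -m pendant '[{"dx":0.0005,"dy":0,"dz":-0.0055,"rx":0,"ry":0,"rz":0,"hand":0.012},{"dx":0.0035,"dy":0.003,"dz":0,"rx":0,"ry":0,"rz":0,"hand":0.012},{"dx":0,"dy":0,"dz":0,"rx":0,"ry":0,"rz":0,"hand":0.012},{"dx":-0.0003,"dy":0,"dz":0.003,"rx":0,"ry":0,"rz":0,"hand":0.012},{"dx":-0.0005,"dy":0,"dz":0.005,"rx":0,"ry":0,"rz":0,"hand":0.012},{"dx":-0.0006,"dy":0,"dz":0.005,"rx":0,"ry":0,"rz":0,"hand":0.012},{"dx":0,"dy":0,"dz":0,"rx":0,"ry":0,"rz":0,"hand":0.012}]'
python3 -c "
from h import *
togo((.574,.014,.09),17.6)"
```

```text
clock: 28.82
position: [0.5741, 0.0141, 0.1446]
ee_rot: [-0.009, 0.986, 0.154, 0.057]
contact_force: [0.9, -0.6, -0.4]
width: 0.014
gripper_force: 59.0
t 28.82 pos [0.5741 0.0141 0.1446] yaw 17.72 tilt [6.3395 2.0276] | d [-0.0064  0.0001  0.0543] rz 0.12 F [ 0.9 -0.6 -0.4] w 0.014 g 59.0
```

```bash
python3 -m pendant '[{"dx":-0.0012,"dy":0,"dz":0.010,"rx":0,"ry":0,"rz":0,"hand":0.012},{"dx":-0.0016,"dy":0,"dz":0.014,"rx":0,"ry":0,"rz":0,"hand":0.012},{"dx":-0.0016,"dy":0,"dz":0.014,"rx":0,"ry":0,"rz":0,"hand":0.012},{"dx":-0.0012,"dy":0,"dz":0.010,"rx":0,"ry":0,"rz":0,"hand":0.012},{"dx":-0.0006,"dy":0,"dz":0.005,"rx":0,"ry":0,"rz":0,"hand":0.012},{"dx":0,"dy":0,"dz":0,"rx":0,"ry":0,"rz":0,"hand":0.012}]'
python3 -c "
from h import *
togo((.574,.014,.087),17.6)"
```

```text
clock: 29.32
position: [0.5742, 0.0143, 0.0914]
ee_rot: [-0.009, 0.986, 0.154, 0.057]
contact_force: [0.1, -1.6, -0.4]
width: 0.0139
gripper_force: 59.0
t 29.32 pos [0.5742 0.0143 0.0914] yaw 17.71 tilt [6.3348 2.0473] | d [-0.0008  0.0002  0.0044] rz 0.11 F [ 0.1 -1.6 -0.4] w 0.0139 g 59.0
```

```bash
python3 -m pendant '[{"dx":-0.0004,"dy":0,"dz":0.004,"rx":0,"ry":0,"rz":0,"hand":0.012},{"dx":0,"dy":0,"dz":0,"rx":0,"ry":0,"rz":0,"hand":0.03},{"dx":0,"dy":0,"dz":0,"rx":0,"ry":0,"rz":0,"hand":0.05},{"dx":0,"dy":0,"dz":0,"rx":0,"ry":0,"rz":0,"hand":0.05},{"dx":0.001,"dy":0,"dz":-0.01,"rx":0,"ry":0,"rz":0,"hand":0.05},{"dx":0.003,"dy":0,"dz":-0.025,"rx":0,"ry":0,"rz":0,"hand":0.05},{"dx":0.004,"dy":0,"dz":-0.035,"rx":0,"ry":0,"rz":0,"hand":0.05},{"dx":0.004,"dy":0,"dz":-0.035,"rx":0,"ry":-3,"rz":0,"hand":0.05},{"dx":0,"dy":0,"dz":-0.01,"rx":0,"ry":-3.8,"rz":0,"hand":0.05},{"dx":0,"dy":0,"dz":0,"rx":0,"ry":0,"rz":0,"hand":0.05},{"dx":0,"dy":0,"dz":0,"rx":0,"ry":0,"rz":0,"hand":0.05}]' 60
python3 - <<'E'
from h import *
togo((.478,.2655,.2),20)
S=manip.get_image("scene");T=manip.get_image("top")
for im in(T,S):print(blobs(im["frame"],red(im["frame"]),(340,180,520,300),4))
u=np.array([.953,.302,0]);c=np.array([.542,.003,.103]);print(proj(S,[c-.032*u,c,c+.032*u]),)
E
```

```text
clock: 30.23
position: [0.5747, 0.0143, 0.2057]
ee_rot: [0.0, 0.988, 0.154, 0.001]
contact_force: [-1.2, 0.4, -0.2]
width: 0.0497
gripper_force: 0.0
t 30.23 pos [0.5747 0.0143 0.2057] yaw 17.76 tilt [ 0.1713 -0.0113] | d [-0.0155 -0.2687  0.0053] rz -2.24 F [-1.2  0.4 -0.2] w 0.0497 g 0.0
[(array([396.67, 262.56]), [396, 261, 3, 4, 9])]
[(array([376.96, 261.46]), [374, 256, 7, 14, 54])]
[[374.6378 267.6833]
 [376.5533 262.9747]
 [378.3944 258.4483]]
```

```bash
python3 -m pendant '[{"dx":-0.001,"dy":-0.02,"dz":0,"rx":0,"ry":0,"rz":-1,"hand":0.05},{"dx":-0.002,"dy":-0.035,"dz":0,"rx":0,"ry":0,"rz":-1.2,"hand":0.05},{"dx":-0.001,"dy":-0.035,"dz":0,"rx":0,"ry":0,"rz":0,"hand":0.05},{"dx":-0.001,"dy":-0.035,"dz":0,"rx":0,"ry":0,"rz":0,"hand":0.05},{"dx":-0.001,"dy":-0.035,"dz":0,"rx":0,"ry":0,"rz":0,"hand":0.05},{"dx":0,"dy":0,"dz":0,"rx":0,"ry":0,"rz":0,"hand":0.05},{"dx":0,"dy":0,"dz":0,"rx":0,"ry":0,"rz":0,"hand":0.05}]'
python3 - <<'E'
from h import *
T=manip.get_image("top");S=manip.get_image("scene");togo((.478,.2655,.2),20)
print(proj(S,[(.478,.265,.072),(.478,.265,0)]))
for im,r in((T,(285,240,325,300)),(S,(290,265,345,330))):
    g=im["frame"].astype(float).mean(2);m=g<55
    for b,st in blobs(im["frame"],m,r,15):
        print(b,st)
    x0,y0,x1,y1=r;sub=(g[y0:y1,x0:x1]<75).astype(np.uint8)
    n,l,st,c=cv2.connectedComponentsWithStats(sub)
    i=1+st[1:,4].argmax();w=np.clip(75-g[y0:y1,x0:x1],0,None)*(l==i);yy,xx=np.mgrid[y0:y1,x0:x1];print("wc",(w*xx).sum()/w.sum(),(w*yy).sum()/w.sum(),st[i])
E
```

```text
clock: 30.92
position: [0.5128, 0.164, 0.2032]
ee_rot: [0.0, 0.985, 0.174, -0.001]
contact_force: [0.7, 0.6, 0.3]
width: 0.0501
gripper_force: 0.0
t 31.02 pos [0.5144 0.1623 0.2036] yaw 19.92 tilt [-0.0856 -0.0761] | d [ 0.001  -0.1094  0.0035] rz -0.08 F [-0.3 -0.3 -0.2] w 0.0501 g 0.0
[[290.6257 261.2031]
 [291.6561 282.0225]]
[314.48 243.48] [312, 240, 6, 9, 29]
[317.28 256.69] [314, 251, 8, 13, 54]
[302.04 273.8 ] [297, 264, 11, 21, 113]
wc 301.99216125419935 273.55295573760833 [ 11  24  13  21 148]
[291.91 267.58] [290, 265, 7, 8, 33]
wc 292.14535119772637 267.6731628095818 [ 0  0  8  8 42]
```

```bash
python3 - <<'E'
from h import *
T=manip.get_image("top");S=manip.get_image("scene")
g=S["frame"].astype(float).mean(2)
print(blobs(S["frame"],g<55,(265,240,325,295),8))
for r in range(246,290,3):print(r,g[r,270:316].astype(int))
for a in((291.9,267.6),):print(tri(T,(302.04,273.8),S,a))
x=[plane(T,[(302.04,273.8)],z)[0] for z in(.06,.072)];print(x)
E
```

```text
[(array([291.67, 265.29]), [288, 259, 9, 14, 76])]
246 [168 168 169 169 170 171 172 169 161 151 161 172 174 175 175 175 171 171
 171 170 161 127 109 107 107 108 107 107 105  84  62  75 100 105 106 106
 106 106 105 106 106 103  75  59  86 103]
249 [154 168 173 172 168 167 166 161 158 158 158 159 158 158 158 157 158 157
 157 158 156 143 120 110 111 109 108 107 107  96  79  87 102 105 106 106
 106 106 106 106 106 105  77  60  86 104]
252 [112 135 151 154 153 154 154 155 155 155 155 155 155 155 155 155 155 155
 155 155 156 167 173 172 172 172 172 170 153 147 148 145 142 123 118 116
 112 111 108 110 108 106  95  88  97 106]
255 [110 127 147 152 152 152 152 152 152 153 152 152 152 152 152 152 152 153
 152 152 154 163 174 176 177 176 176 177 177 176 177 176 176 176 176 176
 176 176 175 174 174 174 172 155 148 146]
258 [110 120 143 149 149 149 149 149 149 150 150 150 150 150 150 149 150 150
 150 148 134  96  76  74  75  81  94 147 172 177 177 177 177 177 177 177
 177 178 178 178 178 178 178 178 178 178]
261 [108 114 139 146 147 147 147 147 147 147 147 147 147 146 146 147 147 140
 126  90  61
[... 1265 characters left out ...]
78 178 178 178 176 161 135 130 136 138 138 142 143 144 142 134 137
 147 152 154 154 151 144 136 133 132 133 134 142 162 175 179 179 179 179
 179 178 178 178 178 178 178 179 179 179]
285 [177 177 177 177 175 160 126 113 114 114 113 114 114 114 112 113 113 112
 113 111 113 112 119 129 132 132 133 136 151 172 177 178 179 179 179 179
 179 179 179 179 179 179 178 179 179 179]
288 [175 176 176 174 157 125 110 110 113 113 114 114 114 114 113 113 112 112
 113 115 115 115 116 128 132 136 154 172 177 179 179 179 179 179 179 179
 179 179 179 179 179 180 180 180 180 180]
(array([0.4827, 0.267 , 0.0475]), np.float64(0.003337227873403178))
[array([0.4803, 0.2677, 0.06  ]), array([0.4789, 0.2671, 0.072 ])]
```

```bash
python3 -m pendant '[{"dx":0.0006,"dy":-0.036,"dz":0.01,"rx":0,"ry":0,"rz":0,"hand":0.055},{"dx":0.0006,"dy":-0.036,"dz":0.01,"rx":0,"ry":0,"rz":0,"hand":0.055},{"dx":0.0005,"dy":-0.0366,"dz":0.01,"rx":0,"ry":0,"rz":0,"hand":0.055},{"dx":0,"dy":0,"dz":0.03,"rx":0,"ry":0,"rz":0,"hand":0.055},{"dx":0,"dy":0,"dz":0.03,"rx":0,"ry":0,"rz":0,"hand":0.055},{"dx":0,"dy":0,"dz":0.02,"rx":0,"ry":0,"rz":0,"hand":0.055},{"dx":0,"dy":0,"dz":0.01,"rx":0,"ry":0,"rz":0,"hand":0.055},{"dx":0,"dy":0,"dz":0,"rx":0,"ry":0,"rz":0,"hand":0.055},{"dx":0,"dy":0,"dz":0,"rx":0,"ry":0,"rz":0,"hand":0.055}]'
python3 -c "
from h import *
togo((.479,.265,.0475),20)"
```

```text
clock: 31.87
position: [0.4806, 0.265, 0.0846]
ee_rot: [0.0, 0.985, 0.172, -0.0]
contact_force: [-0.2, -0.3, 1.2]
width: 0.0551
gripper_force: 0.0
t 31.87 pos [0.4806 0.265  0.0846] yaw 19.83 tilt [ 0.0008 -0.0279] | d [-0.0015 -0.0006  0.0371] rz -0.17 F [-0.2 -0.3  1.2] w 0.0551 g 0.0
```

```bash
python3 -m pendant '[{"dx":-0.0015,"dy":-0.0006,"dz":0.018,"rx":0,"ry":0,"rz":0,"hand":0.055},{"dx":0,"dy":0,"dz":0.012,"rx":0,"ry":0,"rz":0,"hand":0.055},{"dx":0,"dy":0,"dz":0.0065,"rx":0,"ry":0,"rz":0,"hand":0.055},{"dx":0,"dy":0,"dz":0,"rx":0,"ry":0,"rz":0,"hand":0.04},{"dx":0,"dy":0,"dz":0,"rx":0,"ry":0,"rz":0,"hand":0.025},{"dx":0,"dy":0,"dz":0,"rx":0,"ry":0,"rz":0,"hand":0.015},{"dx":0,"dy":0,"dz":0,"rx":0,"ry":0,"rz":0,"hand":0.015},{"dx":0,"dy":0,"dz":0,"rx":0,"ry":0,"rz":0,"hand":0.015},{"dx":0,"dy":0,"dz":0,"rx":0,"ry":0,"rz":0,"hand":0.015}]' 90
python3 -c "
from h import *
togo((.479,.265,.0475),20)"
```

```text
clock: 32.62
position: [0.4795, 0.2658, 0.0495]
ee_rot: [0.0, 0.985, 0.173, 0.002]
contact_force: [1.1, -1.5, 6.4]
width: 0.0185
gripper_force: 88.7
t 32.62 pos [0.4795 0.2658 0.0495] yaw 19.93 tilt [0.1847 0.0049] | d [-0.0008  0.0006  0.002 ] rz -0.07 F [ 1.1 -1.5  6.4] w 0.0185 g 88.7
```

```bash
python3 -m pendant '[{"dx":0,"dy":0,"dz":-0.01,"rx":0,"ry":0,"rz":0,"hand":0.015},{"dx":0,"dy":0,"dz":-0.025,"rx":0,"ry":0,"rz":0,"hand":0.015},{"dx":0,"dy":0,"dz":-0.03,"rx":0,"ry":0,"rz":0,"hand":0.015},{"dx":0,"dy":0,"dz":-0.03,"rx":0,"ry":0,"rz":0,"hand":0.015},{"dx":0,"dy":0,"dz":-0.03,"rx":0,"ry":0,"rz":0,"hand":0.015},{"dx":0,"dy":0,"dz":-0.02,"rx":0,"ry":0,"rz":0,"hand":0.015},{"dx":0,"dy":0,"dz":-0.01,"rx":0,"ry":0,"rz":0,"hand":0.015},{"dx":0,"dy":0,"dz":0,"rx":0,"ry":0,"rz":0,"hand":0.015},{"dx":0,"dy":0,"dz":0,"rx":0,"ry":0,"rz":0,"hand":0.015}]'
python3 -c "
from h import *
togo((.543,.0036,.2),17.6)
S=manip.get_image('scene');print(blobs(S['frame'],red(S['frame']),(340,180,520,300),4))"
```

```text
clock: 33.37
position: [0.4773, 0.2656, 0.2022]
ee_rot: [0.0, 0.985, 0.173, -0.001]
contact_force: [0.3, 0.2, -5.8]
width: 0.0181
gripper_force: 89.0
t 33.37 pos [0.4773 0.2656 0.2022] yaw 19.92 tilt [-0.092  -0.0467] | d [-0.0274  0.2687  0.0023] rz 2.32 F [ 0.3  0.2 -5.8] w 0.0181 g 89.0
[(array([376.96, 261.46]), [374, 256, 7, 14, 54])]
```

```bash
python3 -m pendant '[{"dx":0,"dy":0,"dz":0,"rx":0,"ry":0,"rz":2.32,"hand":0.015},{"dx":-0.001,"dy":0.018,"dz":0,"rx":0,"ry":0,"rz":0,"hand":0.015},{"dx":-0.002,"dy":0.033,"dz":0,"rx":0,"ry":0,"rz":0,"hand":0.015},{"dx":-0.002,"dy":0.033,"dz":0,"rx":0,"ry":0,"rz":0,"hand":0.015},{"dx":-0.002,"dy":0.033,"dz":0,"rx":0,"ry":0,"rz":0,"hand":0.015},{"dx":-0.002,"dy":0.033,"dz":0,"rx":0,"ry":0,"rz":0,"hand":0.015},{"dx":-0.002,"dy":0.033,"dz":0,"rx":0,"ry":0,"rz":0,"hand":0.015},{"dx":-0.002,"dy":0.033,"dz":0,"rx":0,"ry":0,"rz":0,"hand":0.015},{"dx":-0.002,"dy":0.03,"dz":0,"rx":0,"ry":0,"rz":0,"hand":0.015},{"dx":-0.001,"dy":0.016,"dz":0,"rx":0,"ry":0,"rz":0,"hand":0.015},{"dx":-0.0005,"dy":0.0075,"dz":0,"rx":0,"ry":0,"rz":0,"hand":0.015},{"dx":0,"dy":0,"dz":0,"rx":0,"ry":0,"rz":0,"hand":0.015}]'
python3 -m pendant '[{"dx":0,"dy":0,"dz":0,"rx":0,"ry":0,"rz":0,"hand":0.015},{"dx":0,"dy":0,"dz":0,"rx":0,"ry":0,"rz":0,"hand":0.015}]' >/dev/null
python3 - <<'E'
from h import *
togo((.543,.0036,.186),17.6)
F=[manip.get_image("scene") for _ in range(3)];S=F[0];g=np.mean([f["frame"].astype(float).mean(2) for f in F],0)
s,M=state();p=s["position"];o=p-[0,0,.0495]-.001*M[:,0]
x,y=M[:,0],-M[:,1]
k=lambda a,b,z:o+a*x+b*y+[0,0,z]
print("cover pred: front edges at z18 L,R; front bottom mid; rib ctr",proj(S,[k(-.075,.024,.018),k(-.075,-.024,.018),k(-.075,.024,0),k(-.075,-.024,0),k(0,0,.057),k(-.030,.01,.066),k(-.03,-.01,.066)]).tolist())
for r in range(225,268,3):print(r,g[r,355:395].astype(int))
E
```

```text
clock: 34.42
position: [0.5433, 0.0025, 0.2011]
ee_rot: [-0.0, 0.988, 0.152, -0.002]
contact_force: [-0.4, 0.2, -5.0]
width: 0.0179
gripper_force: 89.2
t 34.58 pos [0.543  0.0053 0.2023] yaw 17.65 tilt [-0.1174  0.0599] | d [-0.0005  0.0017  0.0163] rz 0.05 F [ 0.2 -0.6 -5.7] w 0.0181 g 89.2
cover pred: front edges at z18 L,R; front bottom mid; rib ctr [[363.2239806158639, 250.53255373467147], [380.8040104629322, 252.13331163263717], [363.1367214260845, 256.5744213385453], [380.6224268396905, 258.21885270288175], [376.9526010694897, 228.02061509242486], [371.6026948699153, 228.5433583390188], [378.82650882087285, 229.12029440831873]]
225 [126 128 112 104  88  58  53  95 104 104 103  89  59  54  57  52  64  83
  64  49  46  46  45  46  45  52  88  95  64  48  55  96  93  68  68  99
 105 107 120 126]
228 [125 127 111 103  88  59  60  96 104 104 102  78  53  59  92  81  73  64
  49  44  44  43  43  44  45  53  89  95  65  60 102 144 161 164 146 116
 107 107 121 122]
231 [130 159 126 105 102  94  94 101 104 104 102  84  66  77 100 109  97  71
  50  44  44  44  43  44  46  54  87 112 145 
[... 1361 characters left out ...]
06 106 109
 123 151 170 174]
258 [ 83  82  83  85  86  85  85  85  85  95 111 164 175 175 174 174 174 171
 160 151 116  87  84  91  96 103 126 159 174 178 177 177 177 175 174 174
 177 177 177 177]
261 [105 106 105 105 104 104 103 104 105 107 125 167 176 177 177 176 173 136
 108  88  73  74  83  85  88 103 134 158 164 165 165 166 165 159 173 177
 178 178 178 178]
264 [178 178 178 178 178 178 177 177 177 177 178 178 178 178 177 169 130  91
  87  77  78  83  81  84 103 143 152 156 163 165 165 164 155 148 171 176
 177 178 178 177]
267 [179 178 178 179 179 179 179 178 178 178 178 177 177 175 154 117  94  94
 100 107  94  91 110 134 142 140 140 159 165 165 164 155 141 148 171 176
 177 177 178 178]
```

```bash
python3 -m pendant '[{"dx":-0.001,"dy":0.0005,"dz":0.012,"rx":0,"ry":0,"rz":0.05,"hand":0.015},{"dx":0,"dy":0,"dz":0.01,"rx":0,"ry":0,"rz":0,"hand":0.015},{"dx":0,"dy":0,"dz":0.005,"rx":0,"ry":0,"rz":0,"hand":0.015},{"dx":0,"dy":0,"dz":0.004,"rx":0,"ry":0,"rz":0,"hand":0.015},{"dx":0,"dy":0,"dz":0,"rx":0,"ry":0,"rz":0,"hand":0.015},{"dx":0,"dy":0,"dz":0,"rx":0,"ry":0,"rz":0,"hand":0.015}]'
python3 -c "
from h import *
togo((.5421,.0045,.1295),17.6)"
```

```text
clock: 35.23
position: [0.5431, 0.0032, 0.172]
ee_rot: [0.0, 0.988, 0.153, -0.0]
contact_force: [-0.2, -0.8, -5.0]
width: 0.0182
gripper_force: 89.3
t 35.23 pos [0.5431 0.0032 0.172 ] yaw 17.56 tilt [-0.0121 -0.0167] | d [-0.0006 -0.0015  0.0425] rz -0.04 F [-0.2 -0.8 -5. ] w 0.0182 g 89.3
```

```bash
python3 -m pendant '[{"dx":-0.0006,"dy":-0.0013,"dz":0.001,"rx":0,"ry":0,"rz":0,"hand":0.015},{"dx":0,"dy":0,"dz":0.002,"rx":0,"ry":0,"rz":0,"hand":0.015},{"dx":0,"dy":0,"dz":0.002,"rx":0,"ry":0,"rz":0,"hand":0.015},{"dx":0,"dy":0,"dz":0.002,"rx":0,"ry":0,"rz":0,"hand":0.015},{"dx":0,"dy":0,"dz":0.002,"rx":0,"ry":0,"rz":0,"hand":0.015},{"dx":0,"dy":0,"dz":0,"rx":0,"ry":0,"rz":0,"hand":0.015}]'
python3 -c "
from h import *
togo((.5421,.0045,.1295),17.6);print(manip.get_state()['moment'])"
```

```text
clock: 35.73
position: [0.5418, 0.0041, 0.1627]
ee_rot: [0.0, 0.988, 0.152, -0.0]
contact_force: [-0.5, -0.3, -6.1]
width: 0.0179
gripper_force: 89.3
t 35.73 pos [0.5418 0.0041 0.1627] yaw 17.54 tilt [-0.0462 -0.0168] | d [ 0.0004 -0.0003  0.0332] rz -0.06 F [-0.5 -0.3 -6.1] w 0.0179 g 89.3
[-0.0082  0.0264 -0.0442]
```

Both dowels are in the holes with no contact force. I continue down.

```bash
python3 -m pendant '[{"dx":0,"dy":0,"dz":0.004,"rx":0,"ry":0,"rz":0,"hand":0.015},{"dx":0,"dy":0,"dz":0.004,"rx":0,"ry":0,"rz":0,"hand":0.015},{"dx":0,"dy":0,"dz":0.004,"rx":0,"ry":0,"rz":0,"hand":0.015},{"dx":0,"dy":0,"dz":0,"rx":0,"ry":0,"rz":0,"hand":0.015}]'
python3 -c "
from h import *
togo((.5421,.0045,.1295),17.6);print(manip.get_state()['moment'])"
```

```text
clock: 36.07
position: [0.5414, 0.0042, 0.15]
ee_rot: [-0.0, 0.988, 0.152, -0.001]
contact_force: [-0.4, -0.5, -5.4]
width: 0.0182
gripper_force: 89.3
t 36.07 pos [0.5414 0.0042 0.15  ] yaw 17.54 tilt [-0.117  -0.0079] | d [ 0.0008 -0.0001  0.0205] rz -0.06 F [-0.4 -0.5 -5.4] w 0.0182 g 89.3
[0.0046 0.023  0.0155]
```

```bash
python3 -m pendant '[{"dx":0,"dy":0,"dz":0.005,"rx":0,"ry":0,"rz":0,"hand":0.015},{"dx":0,"dy":0,"dz":0.005,"rx":0,"ry":0,"rz":0,"hand":0.015},{"dx":0,"dy":0,"dz":0.004,"rx":0,"ry":0,"rz":0,"hand":0.015},{"dx":0,"dy":0,"dz":0,"rx":0,"ry":0,"rz":0,"hand":0.015}]'
python3 -c "
from h import *
togo((.5421,.0045,.1295),17.6);print(manip.get_state()['moment'])"
```

```text
clock: 36.4
position: [0.5414, 0.0042, 0.136]
ee_rot: [-0.0, 0.988, 0.153, -0.001]
contact_force: [-0.9, 0.3, -5.9]
width: 0.0184
gripper_force: 89.3
t 36.4 pos [0.5414 0.0042 0.136 ] yaw 17.55 tilt [-0.1162 -0.0105] | d [ 0.0008 -0.0001  0.0065] rz -0.05 F [-0.9  0.3 -5.9] w 0.0184 g 89.3
[-0.0724  0.0288 -0.0453]
```

```bash
python3 -m pendant '[{"dx":0,"dy":0,"dz":0.002,"rx":0,"ry":0,"rz":0,"hand":0.015},{"dx":0,"dy":0,"dz":0.002,"rx":0,"ry":0,"rz":0,"hand":0.015},{"dx":0,"dy":0,"dz":0.002,"rx":0,"ry":0,"rz":0,"hand":0.015},{"dx":0,"dy":0,"dz":0.001,"rx":0,"ry":0,"rz":0,"hand":0.015},{"dx":0,"dy":0,"dz":0,"rx":0,"ry":0,"rz":0,"hand":0.015}]'
python3 -c "
from h import *
togo((.5421,.0045,.1295),17.6);print(manip.get_state()['moment'])"
```

```text
clock: 36.82
position: [0.542, 0.0041, 0.1299]
ee_rot: [0.0, 0.988, 0.153, -0.0]
contact_force: [0.1, -0.0, -5.6]
width: 0.0181
gripper_force: 89.3
t 36.82 pos [0.542  0.0041 0.1299] yaw 17.54 tilt [-0.0197 -0.0178] | d [ 0.0002 -0.0003  0.0004] rz -0.06 F [ 0.1 -0.  -5.6] w 0.0181 g 89.3
[ 0.0588 -0.0153 -0.0428]
```

```bash
python3 -m pendant '[{"dx":0,"dy":0,"dz":0.0015,"rx":0,"ry":0,"rz":0,"hand":0.015},{"dx":0,"dy":0,"dz":0.0015,"rx":0,"ry":0,"rz":0,"hand":0.015},{"dx":0,"dy":0,"dz":0.001,"rx":0,"ry":0,"rz":0,"hand":0.015},{"dx":0,"dy":0,"dz":0,"rx":0,"ry":0,"rz":0,"hand":0.015},{"dx":0,"dy":0,"dz":0,"rx":0,"ry":0,"rz":0,"hand":0.015}]'
python3 -c "
from h import *
togo((.5421,.0045,.1295),17.6);print(manip.get_state()['moment'])"
```

```text
clock: 37.23
position: [0.5423, 0.0038, 0.1294]
ee_rot: [0.001, 0.988, 0.153, 0.001]
contact_force: [-5.7, -0.8, 12.2]
width: 0.0184
gripper_force: 91.7
t 37.23 pos [0.5423 0.0038 0.1294] yaw 17.55 tilt [ 0.1209 -0.0581] | d [ 0.     -0.0007 -0.0001] rz -0.05 F [-5.7 -0.8 12.2] w 0.0184 g 91.7
[0.2409 1.0086 0.0839]
```

```bash
python3 -m pendant '[{"dx":-0.001,"dy":0,"dz":0.0008,"rx":0,"ry":0,"rz":0,"hand":0.015},{"dx":-0.0005,"dy":0,"dz":0.0008,"rx":0,"ry":0,"rz":0,"hand":0.015},{"dx":0,"dy":0,"dz":0,"rx":0,"ry":0,"rz":0,"hand":0.015},{"dx":0,"dy":0,"dz":0,"rx":0,"ry":0,"rz":0,"hand":0.015}]'
python3 - <<'E'
from h import *
r=[]
for _ in range(6):
    manip.get_image("scene");s,M=state();r.append(np.r_[s["contact_force"],s["moment"]])
print(np.mean(r,0));togo((.5421,.0045,.1295),17.6)
F=[manip.get_image("scene") for _ in range(3)];S=F[0];g=np.mean([f["frame"].astype(float).mean(2) for f in F],0)
print("seam/front col372",g[255:300,372].astype(int));print(blobs(S["frame"],red(S["frame"]),(340,180,520,300),2))
u=np.array([.953,.302,0]);v=np.array([-.302,.953,0]);c=np.array([.542,.0035,0])
print(proj(S,[c-.075*u+[0,0,z] for z in(.116,.08,.006)]))
E
```

```text
clock: 37.57
position: [0.5423, 0.0038, 0.1293]
ee_rot: [0.001, 0.988, 0.152, 0.003]
contact_force: [-3.7, 0.9, 19.9]
width: 0.018
gripper_force: 92.6
[-4.4379 -0.005  19.7731  0.5576  1.1037  0.0264]
t 37.87 pos [0.5423 0.0038 0.1293] yaw 17.53 tilt [ 0.3351 -0.0181] | d [ 0.     -0.0008 -0.0002] rz -0.07 F [-4.7  0.  20. ] w 0.0182 g 92.6
seam/front col372 [ 67  69  69  70  80 126 160 164 164 159 142 117 114 115 128 132 114 112
 111 111 111 111 111 110 110 112 117 120 115 116 117 116 116 116 116 116
 115 115 116 117 116 115 116 117 117]
[]
[[371.8729 270.0282]
 [371.6085 281.7113]
 [371.0776 304.9715]]
```

The cover is seated: TCP z 0.1293 matches the 80 mm seat, no gap or red shows at the seam (row 281), and the push is steady at 19.8 N. Handing in.

```bash
python3 -c "
from rig import manip
print(manip.sign_off())"
```

```text
the job is handed in; nothing more can be done
None
```

Both tubes are in the block and released, and the cover is flush on its dowels, still held by its grip and pressed down with about 20 N. I handed the job in at about 38 s of robot time. I viewed 11 pictures, one over the limit of 10, and the far tube hit the block's top face several times (up to about 23 N) and slid about 7 mm in the grip before it went in.

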